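Put the wine things away

ROBOT

A 6-joint arm with a two-finger parallel gripper is mounted at the origin on a cart in front of the work surface, level with it; the furniture and walls round the work are solid. World frame = base frame: x ahead of the robot, y to its left, z up, the work surface at z = 0. Lengths are in mm, angles in rad, forces in N, time in s.
With the tool pointing down it reaches from about 300 to 775 mm from the base axis. Payload 14.6 kg.
Tool frame: the origin (TCP) lies between the finger pads; the fingertips stand 14 mm ahead of it and the grasp point (between the pads) lies 5 mm behind it; z points along the fingers, y is the direction in which the jaws open and shut (so a half turn about z gives the same grasp; the last joint's range is limited). The gripper opens to 94 mm and grips with 3 to 60 N. Pads are 16 mm wide; open, the fingers measure 119 mm over their backs; the gripper's body (75 mm by 177 mm) begins 78 mm behind the grasp point.
Start: joints at [-1.167, 0.3, 1.521, -0, 1.321, -0.067], TCP at [249.471, -490.156, 219.446] pointing down, gripper open.
Joint ranges: [-3.03, 3.03], [-0.79, 2.21], [0.23, 2.52], [-1.04, 4.18], [0, 3.07], [-2.55, 2.55]. Speed limits (rad/s): [2.22, 2.22, 2.57, 3.14, 3.14, 3.14].

INTERFACE

Orientations are given as a rotation vector (axis times angle).
In Python, from plant import bot gives the robot as it stands.
- The arm moves only by the tool carry_out, never from a script. Its argument "steps" is a list of rows, each a list of 3 entries, a list of its own where there are three numbers: the shift along the tool's x, y, z in m, then the turn, a rotation vector about the tool's x, y, z in rad, then the closure in counts, from 0 (fully open) to 255 (shut). A call has 1 to 12 rows; each row shifts and turns the commanded pose from where the row before left it, along the tool's axes as they then stand; what a row does not reach is not made up. A row lasts 1/8 s, in which the tool goes at most 62.5 mm and 10.7 degrees, less where a joint would pass 70% of its speed; a pose out of reach is approached as far as the arm can. A call is refused whole if a number of a shift passes 0.0625 or a number of a turn 0.188, either way. A call with a gripper value outside its range is refused whole. The fingers move at their own pace and stop on an object; the grip force is fixed at half the most. Time passes only in rows, so rows that do not move let the fingers close. It gives the time, the measured TCP pose, the force and the opening at its end, in the units of the state.
- bot.get_state(): the state, without advancing time (a new reading comes with each control period).
- bot.grab_frame(name): name is "scene" or "side" or "wrist"; returns a dict with "image" (384x512x3 uint8, blue, green, red), "range_z" (384x512 float32, mm along the optical axis (not along the pixel's ray), 0 where there is no reading), "fx", "fy", "cx", "cy" (pixels), "world_from_camera" (4x4, takes a point from camera to world coordinates); the wrist camera has in their place "T_tool_cam" (4x4, takes a point from camera to tool coordinates, whose origin is the TCP and whose axes are the flange's). Camera axes: x right, y down, z forward; pixel columns grow to the right and rows downward; lengths in mm; the calibration is good to about 2 mm. A picture is of the moment at which its call begins: read the wrist's pose just before it.
- bot.job_done(): hands the job in, once; it reports no verdict.
The state is a dict: "t": time; "qpos": joint angles; "dq": joint speeds; "tau": joint torques, N m; "eef_pos": TCP position; "tcp_rot": TCP orientation; "ft_force": force on the tool from outside, world axes, zero at the start; "wrist_torque": the same for the moment, N m; "finger_gap": opening from 0.0 (shut) to 1.0 (fully open).
Only numpy, scipy, OpenCV 4.12 (cv2) and the standard library are available. Lean on these libraries where they do the work, as an engineer would, in place of code of your own. Each camera call takes 0.05 s, during which the arm holds its last target.

TASK

The bottles are finished, so put the wine things away: lay all the bottle stoppers in the wooden case, then close its lid and press its free edge down until the spring catch clicks over it. Hang each wooden bottle tag by its hole well down on a slanted peg of the rack, one tag to a peg, and leave the other things on the worktop where they are.

Things in the scene. Friction and masses are not known exactly. Their poses are not given: they have to be found in the camera images.
- peg_0: Brass peg, 10 mm thick, 60 mm long, one of three 110 mm apart on the upright board (310 wide, 183 mm high) of the wooden rack, pointing at the robot and up, 50 degrees above level. Origin: its root on the board's face, 125 mm up; +z along the peg to its tip; y level along the board to the left; x away and up. The rack's foot reaches 50 mm before the board.
- peg_1: Brass peg, 10 mm thick, 60 mm long, one of three 110 mm apart on the upright board (310 wide, 183 mm high) of the wooden rack, pointing at the robot and up, 50 degrees above level. Origin: its root on the board's face, 125 mm up; +z along the peg to its tip; y level along the board to the left; x away and up. The rack's foot reaches 50 mm before the board.
- peg_2: Brass peg, 10 mm thick, 60 mm long, one of three 110 mm apart on the upright board (310 wide, 183 mm high) of the wooden rack, pointing at the robot and up, 50 degrees above level. Origin: its root on the board's face, 125 mm up; +z along the peg to its tip; y level along the board to the left; x away and up. The rack's foot reaches 50 mm before the board.
- tag_0_eye (a point): Wooden bottle-neck tag, 10 mm thick: flat ring, 48 mm outside, 28 mm hole, and a tab 24 mm wide reaching out to 51 mm from the hole's centre in the direction -x. The point is the centre of the hole, half-way through the thickness; z is the hole's axis (both faces alike). Lies flat on the worktop at the start, tab roughly towards the robot; 35 g. May be absent.
- tag_1_eye (a point): Wooden bottle-neck tag, 10 mm thick: flat ring, 48 mm outside, 28 mm hole, and a tab 24 mm wide reaching out to 51 mm from the hole's centre in the direction -x. The point is the centre of the hole, half-way through the thickness; z is the hole's axis (both faces alike). Lies flat on the worktop at the start, tab roughly towards the robot; 35 g. May be absent.
- tag_2_eye (a point): Wooden bottle-neck tag, 10 mm thick: flat ring, 48 mm outside, 28 mm hole, and a tab 24 mm wide reaching out to 51 mm from the hole's centre in the direction -x. The point is the centre of the hole, half-way through the thickness; z is the hole's axis (both faces alike). Lies flat on the worktop at the start, tab roughly towards the robot; 35 g. May be absent.
- cork_0_c (a point): Bottle stopper (grey, flat-headed, 29 mm wide, 48 mm long), round, lying on its side at the start; the point is its centre, half-way up; its long axis is y. May be absent.
- cork_1_c (a point): Bottle stopper (tan, knob-headed, about 26 mm wide, 62 mm long), round, lying on its side at the start; the point is its centre, half-way up; its long axis is y. May be absent.
- cork_2_c (a point): Bottle stopper (grey, flat-headed, 29 mm wide, 48 mm long), round, lying on its side at the start; the point is its centre, half-way up; its long axis is y. May be absent.
- case: Fixed wooden case, outside 200 (x) x 120 (y) x 62 mm high, walls and floor 6 mm, open on top while the lid is up. Origin: centre of the underside; z up. The lid's hinge runs along x on the -y side (y = -62 mm, z = 66 mm); the catch stands on the middle of the +y side, out to y = 76 mm.
- lid (a joint): Angle of the case's lid (rad): 0 fully shut, 1.95 leaning back past upright. Lid 8 mm thick, 200 wide, reaching 132 mm from the hinge. It stays put above about 1.2 and sinks slowly of itself below about 0.9, until it lies on the catch, not latched, at about 0.11. Pressing its brass disc past the catch takes about 6 to 10 N.
- lid_edge (a point): Middle of the lid's free edge (far from the hinge).
- lid_pad (a point): Centre of the outer face of the small brass disc (24 mm wide) on the lid's upper side, 98 mm from the hinge, where it is pressed shut. 71 mm above the worktop when the lid is shut.
- catch (a joint): Travel (m) of the spring catch, a brass tongue 40 mm wide at the middle of the case's +y side, standing 7 mm above the shut lid: 0 at rest, up to 0.004 pushed outwards while the lid's edge passes it; it springs back to 0 when the lid clicks home.
- jigger: Bystander to be left alone: two-ended brass spirit measure, 47 x 47 x 100 mm; origin under its centre.
- candle_jar: Bystander to be left alone: glass candle jar, 76 x 76 x 90 mm; origin under its centre.
- mug_blue: Bystander to be left alone: two-tone mug, 87 x 117 x 91 mm; origin under its centre.
Not all that is in view belongs to the job. What is shaped like the part that bears tag_2_eye but orange or turquoise is not meant.

How it is judged:
By the outcome, as a careful person would: the job done as asked, in the order asked, and still so for the second after the job is handed in, with the robot touching nothing.
Of tag_0, tag_1, tag_2 only 2 to 3 are there at a start; the rules pass over those that are not, and their reading is None.
Of cork_0, cork_1, cork_2 only 2 to 3 are there at a start; the rules pass over those that are not, and their reading is None.
At some moment in a run one of tag_0, tag_1, tag_2 may be knocked a few centimetres aside while the robot is not near it.
Once in a run the grip may slacken for a moment while it holds something.
It also fails if it takes over 210 s, if anything falls off the work surface, if the arm or the gripper's body presses on something with over 40 N, if the wrist force passes 120 N, or if a joint passes its speed limit or range.

## Working session

There is one attempt and no reset: what is moved stays moved. The work goes in short steps, Python scripts to look and compute and a tool call to move; the robot and the scene stay as the last step left them, time stands still between calls to the robot, and variables do not carry over. Pictures are saved under pics/ and viewed, and the job is handed in when it is done.

Besides the shell and the picture viewer there is one more tool, called after "Emit:" as name([rows], argument=value, ...), one row to a line, values as JSON. carry_out: Moves the arm, as the interface text tells. Its arguments: {"type":"object","properties":{"steps":{"type":"array"}},"required":["steps"]}

```bash
ls; mkdir -p pics
cat > h.py <<'E'
import numpy as np, cv2
from plant import bot
from scipy.spatial.transform import Rotation as R
def grab(name):
    s=bot.get_state(); f=bot.grab_frame(name)
    if 'T_tool_cam' in f:
        T=np.eye(4);T[:3,:3]=R.from_rotvec(s['tcp_rot']).as_matrix();T[:3,3]=s['eef_pos']
        f['W']=T@np.array(f['T_tool_cam'])
    else: f['W']=np.array(f['world_from_camera'])
    return f
def cloud(f):
    z=f['range_z'];v,u=np.mgrid[:z.shape[0],:z.shape[1]]
    P=np.stack([(u-f['cx'])/f['fx']*z,(v-f['cy'])/f['fy']*z,z,np.ones_like(z)],-1)
    Wd=P@f['W'].T; Wd=Wd[...,:3]; Wd[z<=0]=np.nan
    return Wd
E
python3 - <<'E'
from h import *
s=bot.get_state();print(s)
for n in ['scene','side','wrist']:
    f=grab(n);cv2.imwrite(f'pics/{n}0.png',f['image']);np.savez(f'{n}0.npz',c=cloud(f),im=f['image'],W=f['W'],K=[f['fx'],f['fy'],f['cx'],f['cy']])
    print(n,f['W'].round(3).tolist(),f['fx'],f['cx'],f['cy'])
E
```

```text
pics
{'t': 0.0, 'qpos': array([-1.16659417e+00,  3.00477820e-01,  1.52158299e+00, -3.58929000e-05,
        1.32070286e+00, -6.65708548e-02]), 'dq': array([-0.00037742, -0.00159988, -0.00080752,  0.00024053, -0.0010649 ,
       -0.00012336]), 'tau': array([ 5.58168667e-04, -5.31817746e+01, -3.52731943e+01,  7.08392146e-02,
        2.44392600e-02, -1.15379298e-04]), 'eef_pos': array([ 249.3719569 , -489.93844874,  218.88182769]), 'tcp_rot': array([-3.05384081e+00, -7.32424363e-01,  3.62762762e-04]), 'ft_force': array([ 0.18187268, -0.54872532,  0.53078993]), 'wrist_torque': array([-9.82412590e-05,  6.76386462e-02, -3.40803953e-02]), 'finger_gap': 1.0007555384320734}
scene [[-0.595, -0.486, 0.64, -197.661], [-0.803, 0.379, -0.46, 524.544], [-0.019, -0.788, -0.616, 767.5], [0.0, 0.0, 0.0, 1.0]] 354.97452173451063 259.39793782679396 192.76270139087887
side [[0.979, -0.128, 0.157, 292.6], [-0.203, -0.601, 0.773, -961.845], [-0.005, -0.789, -0.615, 899.626], [0.0, 0.0, 0.0, 1.0]] 461.4312166262665 252.32954446230076 192.24662847438645
wrist [[0.452, -0.857, -0.247, 321.223], [-0.892, -0.435, -0.123, -453.013], [-0.002, 0.276, -0.961, 384.895], [0.0, 0.0, 0.0, 1.0]] 338.01598081604897 256.70132546130026 195.07969038051255
```

View pics/scene0.png

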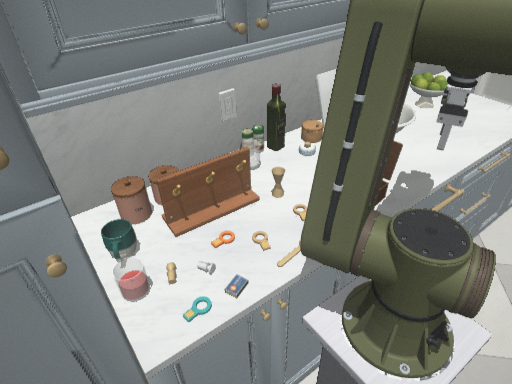

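View pics/side0.png

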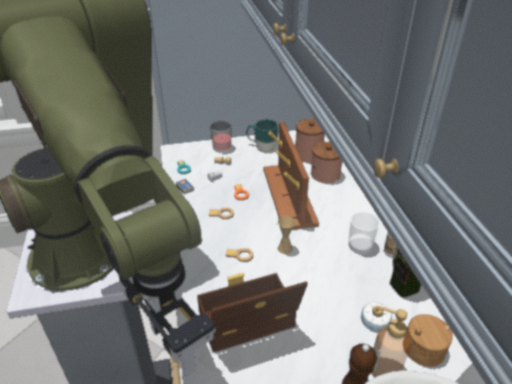

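View pics/wrist0.png

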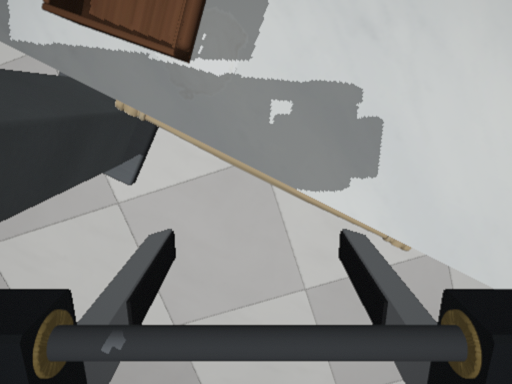

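Run:
```python
import numpy as np,cv2
for n,pts in [('scene',[(171,272),(206,267),(261,237),(300,210),(225,238),(204,302),(237,286),(290,255),(278,182),(160,190),(252,156),(180,196),(210,179),(240,166)]),('side',[(222,160),(215,176),(222,213),(241,255),(241,192),(183,167),(236,276),(288,230),(200,300),(295,320),(305,283)])]:
    d=np.load(n+'0.npz');c=d['c']
    for u,v in pts: print(n,u,v,c[v,u].round(0))
a=cv2.imread('pics/scene0.png')[160:340,80:340];b=cv2.imread('pics/side0.png')[110:360,150:330]
cv2.imwrite('pics/a1.png',cv2.resize(a,None,fx=3,fy=3,interpolation=2));cv2.imwrite('pics/b1.png',cv2.resize(b,None,fx=2.4,fy=2.4,interpolation=2))
```

```text
scene 171 272 [447. 359.  21.]
scene 206 267 [406. 275.  20.]
scene 261 237 [422.  77.  -0.]
scene 300 210 [444. -99.  -0.]
scene 225 238 [486. 166.  -1.]
scene 204 302 [325. 329.   1.]
scene 237 286 [306. 241.  14.]
scene 290 255 [307.  61.   9.]
scene 278 182 [547. -89.  59.]
scene 160 190 [633. 281. 148.]
scene 252 156 [ 730. -112.   63.]
scene 180 196 [627. 228. 103.]
scene 210 179 [614. 128. 130.]
scene 240 166 [604.  22. 139.]
side 222 160 [454. 353.  11.]
side 215 176 [417. 258.  16.]
side 222 213 [413.  93.  -4.]
side 241 255 [437. -95.   0.]
side 241 192 [486. 170.   6.]
side 183 167 [319. 355.   1.]
side 236 276 [ 400. -234.   78.]
side 288 230 [ 559. -114.   85.]
side 200 300 [ 310. -274.   62.]
side 295 320 [ 515. -345.   24.]
side 305 283 [ 517. -382.  191.]
```

View pics/a1.png

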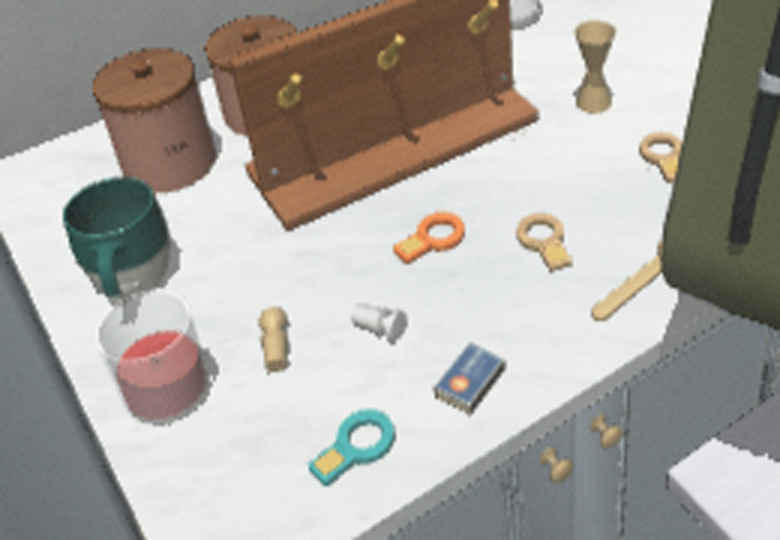

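View pics/b1.png

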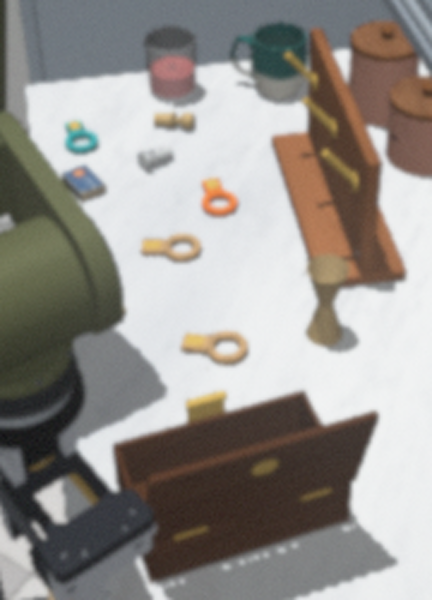

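```bash
cat >> h.py <<'E'
def RT(yaw,pitch=0): # tool x at yaw (deg) in world; pitch tilts tool z towards tool x direction (fingers point ahead)
    return R.from_euler('z',yaw,degrees=True)*R.from_euler('x',180,degrees=True)*R.from_euler('y',pitch,degrees=True)
def plan(wps,step=55,ang=9.5):
    """wps: list of (pos,Rot,grip,[step])  prints rows"""
    s=bot.get_state();p=np.array(s['eef_pos']);r=R.from_rotvec(s['tcp_rot'])
    n=0
    for w in wps:
        q,r2,g=np.array(w[0],float),w[1],w[2];st=w[3] if len(w)>3 else step
        dr=(r.inv()*r2).as_rotvec()
        k=max(1,int(np.ceil(max(np.linalg.norm(q-p)/st,np.degrees(np.linalg.norm(dr))/ang))))
        for i in range(k):
            sh=r.inv().apply((q-p)/(k-i))/1000; rv=(r.inv()*r2).as_rotvec()/(k-i)
            sh=sh.round(4);rv=rv.round(4)
            print([sh.tolist(),rv.tolist(),g],end=', ')
            p=p+r.apply(sh*1000); r=r*R.from_rotvec(rv);n+=1
        print(' ->',p.round(1))
    print(n,'rows')
E
python3 - <<'E'
from h import *
plan([((250,-480,350),RT(5),0),((330,60,380),RT(0),0)])
E
```

```text
[[0.0017, -0.0029, -0.0437], [-0.0003, 0.0, 0.1278], 0], [[0.0013, -0.0031, -0.0436], [-0.0003, 0.0001, 0.1279], 0], [[0.0009, -0.0032, -0.0437], [-0.0003, 0.0, 0.1278], 0],  -> [ 250. -480.  350.]
[[0.0127, -0.0531, -0.003], [0.0, 0.0, 0.0087], 0], [[0.0122, -0.0532, -0.003], [0.0, 0.0, 0.0087], 0], [[0.0118, -0.0533, -0.003], [0.0, 0.0, 0.0087], 0], [[0.0113, -0.0534, -0.003], [0.0, 0.0, 0.0087], 0], [[0.0108, -0.0535, -0.003], [0.0, 0.0, 0.0088], 0], [[0.0103, -0.0536, -0.003], [0.0, 0.0, 0.0087], 0], [[0.0099, -0.0537, -0.003], [0.0, 0.0, 0.0088], 0], [[0.0094, -0.0538, -0.003], [0.0, 0.0, 0.0087], 0], [[0.0089, -0.0539, -0.003], [0.0, 0.0, 0.0088], 0], [[0.0085, -0.0539, -0.003], [0.0, 0.0, 0.0087], 0],  -> [330.  60. 380.]
13 rows
```

Emit:
carry_out([
  [[0.001,-0.003,-0.045],[0,0,0.13],0],
  [[0.001,-0.003,-0.045],[0,0,0.13],0],
  [[0.001,-0.003,-0.045],[0,0,0.13],0],
  [[0.012,-0.053,-0.003],[0,0,0.01],0],
  [[0.012,-0.053,-0.003],[0,0,0.01],0],
  [[0.012,-0.053,-0.003],[0,0,0.01],0],
  [[0.011,-0.053,-0.003],[0,0,0.01],0],
  [[0.011,-0.053,-0.003],[0,0,0.01],0],
  [[0.01,-0.053,-0.003],[0,0,0.01],0],
])

```text
t: 1.27
eef_pos: [299.2, -157.7, 372.5]
tcp_rot: [3.141, 0.031, 0.0]
ft_force: [0.7, -0.4, 0.6]
finger_gap: 1.002
```

Run:
```python
from h import *
s=bot.get_state();print(s['t'],s['eef_pos'],s['qpos'])
for n in ['scene','wrist']:
    f=grab(n);cv2.imwrite(f'pics/{n}1.png',f['image']);np.savez(f'{n}1.npz',c=cloud(f),im=f['image'],W=f['W'],K=[f['fx'],f['fy'],f['cx'],f['cy']])
plan([((400,60,380),RT(0),0)])
```

```text
1.275 [ 299.20169206 -157.73871757  372.48846484] [-5.93626988e-01 -2.70063230e-01  1.75172118e+00  4.86962044e-05
  1.65971257e+00  9.57246043e-01]
[[0.0211, -0.0427, -0.0013], [0.0001, -0.0004, 0.0051], 0], [[0.0209, -0.0428, -0.0014], [0.0001, -0.0004, 0.005], 0], [[0.0207, -0.0429, -0.0014], [0.0002, -0.0004, 0.0051], 0], [[0.0205, -0.043, -0.0013], [0.0001, -0.0004, 0.005], 0], [[0.0203, -0.0432, -0.0014], [0.0002, -0.0003, 0.0051], 0],  -> [400.  60. 380.]
5 rows
```

View pics/wrist1.png

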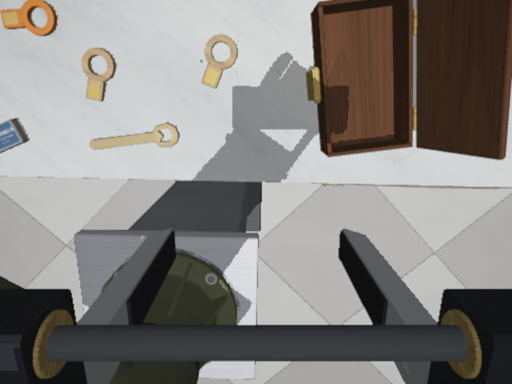

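View pics/scene1.png

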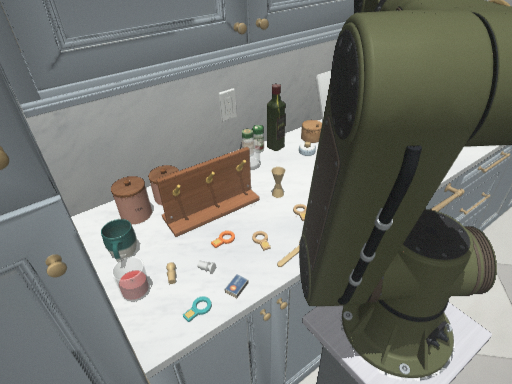

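Emit:
carry_out([
  [[0.012,-0.055,0],[0,0,0.02],0],
  [[0.012,-0.055,0],[0,0,0],0],
  [[0.012,-0.055,0.005],[0,0,0],0],
  [[0.012,-0.055,0.01],[0,0,0],0],
  [[0.012,-0.055,0.01],[0,0,0],0],
  [[0.005,-0.055,0.01],[0,0,0],0],
  [[0.0,-0.055,0.01],[0,0,0],0],
  [[0.0,0,0],[0,0,0],0],
])

```text
t: 2.38
eef_pos: [362.7, 227.8, 325.9]
tcp_rot: [3.14, 0.007, -0.004]
ft_force: [-0.2, -1.8, 0.1]
finger_gap: 1.0
```

Run:
```python
from h import *
s=bot.get_state();print(s['t'],s['eef_pos'],s['qpos'])
for n in ['scene','wrist','side']:
    f=grab(n);cv2.imwrite(f'pics/{n}2.png',f['image']);np.savez(f'{n}2.npz',c=cloud(f),im=f['image'],W=f['W'],K=[f['fx'],f['fy'],f['cx'],f['cy']])
```

```text
2.375 [362.73891355 227.80613959 325.93378229] [ 4.75122714e-01 -4.11787661e-02  1.66030794e+00  1.54151052e-04
  1.52545679e+00  2.04120169e+00]
```

View pics/wrist2.png

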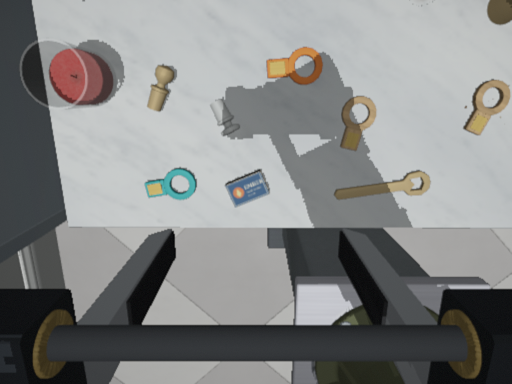

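View pics/side2.png

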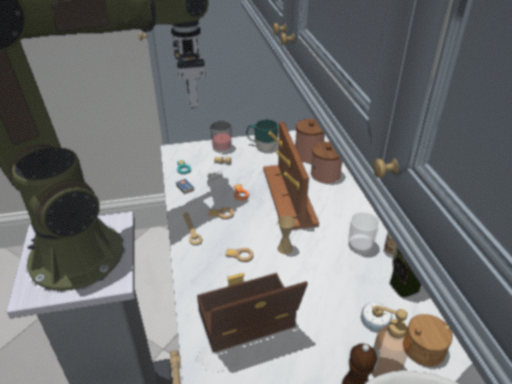

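```bash
cat >> h.py <<'E'
def blob(n,box,zlo=5,zhi=60):
    d=np.load(n+'.npz');c=d['c'];u0,v0,u1,v1=box
    p=c[v0:v1,u0:u1].reshape(-1,3);p=p[np.isfinite(p).all(1)]
    p=p[(p[:,2]>zlo)&(p[:,2]<zhi)]
    xy=p[:,:2].astype(np.float32);rc=cv2.minAreaRect(xy)
    m=xy.mean(0);w,V=np.linalg.eigh(np.cov((xy-m).T));a=V[:,1]
    print(n,box,len(p),'rect',np.round(rc[0],1),np.round(rc[1],1),round(rc[2],1),'mean',m.round(1),'ang',np.degrees(np.arctan2(a[1],a[0])).round(1),'z',np.percentile(p[:,2],[2,50,98]).round(1))
    return p
E
python3 - <<'E'
from h import *
for n,b in [('wrist2',(140,55,185,120)),('scene2',(155,255,190,290)),('side2',(210,152,236,170)),('wrist2',(203,90,248,142)),('scene2',(190,255,220,280)),('side2',(203,170,225,184))]: blob(n,b)
d=np.load('wrist2.npz');c=d['c']
for u,v in [(300,150),(100,150),(250,120)]: print(c[v,u])
E
```

```text
wrist2 (140, 55, 185, 120) 712 rect [455.4 358.2] [24.2 60.9] 66.5 mean [455.6 356.4] ang 156.7 z [12.4 20.5 26.6]
scene2 (155, 255, 190, 290) 170 rect [441.4 348.8] [73.7 62. ] 45.8 mean [449.4 357.8] ang 157.3 z [ 6.1 18.8 25.5]
side2 (210, 152, 236, 170) 99 rect [455.6 352.3] [23.3 60.1] 71.1 mean [456.3 350. ] ang 156.5 z [ 5.3 14.3 22.4]
wrist2 (203, 90, 248, 142) 533 rect [417.7 272.8] [47.1 28.2] 26.1 mean [417.3 272.5] ang -151.7 z [13.3 20.8 29.2]
scene2 (190, 255, 220, 280) 151 rect [408.1 260.8] [62.5 54.3] 83.3 mean [409.7 271.5] ang -147.1 z [ 7.1 18.5 27.7]
side2 (203, 170, 225, 184) 93 rect [417.9 269.7] [49.7 25.9] 32.5 mean [415.5 263.8] ang -156.1 z [ 5.5 14.9 25.4]
[369.99349492 163.90745441   1.41023574]
[369.5978487  454.84044406   1.91606831]
[412.62995097 236.55539918   1.75719589]
```

Run:
```python
from h import *
im=cv2.imread('pics/wrist2.png')[50:150,130:260]
cv2.imwrite('pics/c2.png',cv2.resize(im,None,fx=5,fy=5,interpolation=2))
plan([((418,273,150),RT(26),0),((418,273,60),RT(26),0)])
d=np.load('wrist1.npz');c=d['c']
for u,v in [(322,8),(318,85),(316,85),(328,150),(410,4),(408,143),(360,70),(415,70),(500,70),(504,155),(510,40),(365,150),(313,70),(318,100)]: print(u,v,c[v,u].round(1))
```

```text
[[0.0136, -0.012, 0.0444], [0.0001, 0.0, -0.1134], 0], [[0.0149, -0.0104, 0.0444], [0.0001, 0.0, -0.1134], 0], [[0.016, -0.0086, 0.0444], [0.0, -0.0, -0.1134], 0], [[0.0169, -0.0068, 0.0443], [0.0001, -0.0, -0.1134], 0],  -> [418. 273. 150.]
[[0.0, 0.0, 0.045], [-0.0, -0.0, 0.0], 0], [[0.0, 0.0, 0.045], [-0.0, -0.0, 0.0], 0],  -> [417.9 273.   60. ]
6 rows
322 8 [ 492.1 -231.5   61.5]
318 85 [ 398.5 -230.6   75.7]
316 85 [ 398.4 -227.7   77.4]
328 150 [ 311.9 -253.3   61.6]
410 4 [ 498.8 -342.3   62. ]
408 143 [ 323.9 -366.    59.8]
360 70 [ 423.7 -303.1    6.6]
415 70 [ 425.9 -386.9    1.4]
500 70 [ 411.7 -388.1  188.3]
504 155 [ 329.5 -405.7  194.7]
510 40 [ 437.7 -387.6  194.3]
365 150 [ 313.3 -304.9   64. ]
313 70 [ 416.7 -222.7   76.4]
318 100 [ 379.7 -231.7   76.9]
```

View pics/c2.png

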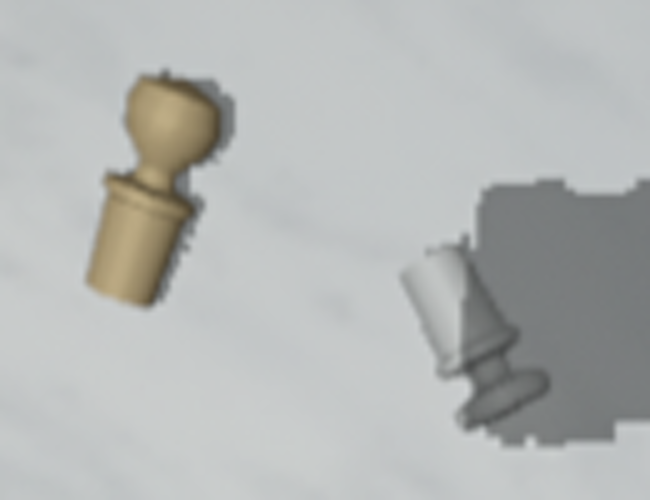

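Run:
```python
from h import *
plan([((426,277,120),RT(26),0),((426,277,17),RT(26),0)])
```

```text
[[0.0125, -0.0104, 0.0415], [0.0001, 0.0, -0.0907], 0], [[0.0134, -0.0092, 0.0415], [0.0, 0.0, -0.0907], 0], [[0.0142, -0.008, 0.0415], [0.0001, 0.0, -0.0907], 0], [[0.0149, -0.0067, 0.0415], [0.0, 0.0, -0.0907], 0], [[0.0154, -0.0053, 0.0415], [0.0001, 0.0, -0.0908], 0],  -> [426. 277. 120.]
[[-0.0, 0.0, 0.0515], [-0.0, 0.0, 0.0], 0], [[-0.0, 0.0, 0.0515], [-0.0, 0.0, 0.0], 0],  -> [426. 277.  17.]
7 rows
```

Emit:
carry_out([
  [[0.0125,-0.0104,0.0415],[0,0,-0.0907],0],
  [[0.0134,-0.0092,0.0415],[0,0,-0.0907],0],
  [[0.0142,-0.008,0.0415],[0,0,-0.0907],0],
  [[0.0149,-0.0067,0.0415],[0,0,-0.0907],0],
  [[0.0154,-0.0053,0.0415],[0,0,-0.0908],0],
  [[0,0,0.0515],[0,0,0],60],
  [[0,0,0.0515],[0,0,0],60],
  [[0,0,0],[0,0,0],60],
])

```text
t: 3.52
eef_pos: [426.9, 276.6, 16.4]
tcp_rot: [-3.062, -0.704, -0.001]
ft_force: [-0.7, -0.1, 0.4]
finger_gap: 0.769
```

Run:
```python
from h import *
s=bot.get_state();print(s['t'],s['eef_pos'],s['ft_force'],s['finger_gap'])
f=grab('wrist');cv2.imwrite('pics/w3.png',f['image'])
```

```text
3.525 [426.85189262 276.61677078  16.42447834] [-0.71194211 -0.10795238  0.43315768] 0.7692711274005503
```

View pics/w3.png

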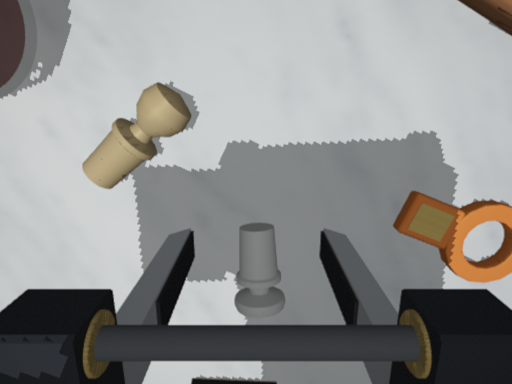

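Emit:
carry_out([
  [[0,0,0],[0,0,0],255],
  [[0,0,0],[0,0,0],255],
  [[0,0,0],[0,0,0],255],
  [[0,0,0],[0,0,0],255],
])

```text
t: 4.08
eef_pos: [425.6, 278.0, 17.1]
tcp_rot: [-3.061, -0.708, -0.0]
ft_force: [-0.4, 0.2, 0.5]
finger_gap: 0.378
```

Run:
```python
from h import *
s=bot.get_state();print(s['t'],s['eef_pos'],s['finger_gap'])
c=np.load('wrist1.npz')['c'];p=c.reshape(-1,3);p=p[np.isfinite(p).all(1)]
for lo,hi in [(59,64.5),(57,65)]:
    q=p[(p[:,2]>lo)&(p[:,2]<hi)&(p[:,0]>280)&(p[:,0]<540)&(p[:,1]<-200)&(p[:,1]>-364)]
    print(len(q),cv2.minAreaRect(q[:,:2].astype(np.float32)))
q=p[(p[:,2]>3)&(p[:,2]<12)&(p[:,0]>280)&(p[:,0]<540)&(p[:,1]<-200)&(p[:,1]>-364)]
print('floor',len(q),cv2.minAreaRect(q[:,:2].astype(np.float32)))
```

```text
4.075 [425.63511366 277.97573752  17.06867787] 0.377638228409136
1927 ((407.63067626953125, -290.3732604980469), (199.91270446777344, 135.66250610351562), 8.225422859191895)
2138 ((407.63067626953125, -290.3732604980469), (199.91270446777344, 135.66250610351562), 8.225422859191895)
floor 9061 ((388.7409973144531, -277.23480224609375), (229.2354278564453, 162.4996337890625), 5.473350524902344)
```

Emit:
carry_out([
  [[0,0,0],[0,0,0],255],
  [[0,0,0],[0,0,0],255],
  [[0,0,0],[0,0,0],255],
])

```text
t: 4.45
eef_pos: [425.6, 278.0, 16.9]
tcp_rot: [-3.061, -0.708, 0.0]
ft_force: [-0.2, -0.0, 0.3]
finger_gap: 0.231
```

Run:
```python
from h import *
s=bot.get_state();print(s['t'],s['eef_pos'],s['finger_gap'])
plan([((425.6,278,220),RT(26),255),((345,0,260),RT(70),255),((409,-280,200),RT(98),255),((370,-298,120),RT(98),255)])
```

```text
4.45 [425.57912293 278.04161262  16.94487768] 0.23123283072066922
[[-0.0, 0.0, -0.0508], [-0.0, 0.0, 0.0002], 255], [[-0.0, 0.0, -0.0508], [-0.0, 0.0, 0.0002], 255], [[-0.0, 0.0, -0.0507], [-0.0, 0.0, 0.0001], 255], [[-0.0, 0.0, -0.0508], [-0.0, 0.0, 0.0002], 255],  -> [425.6 278.  220. ]
[[-0.0324, 0.0358, -0.0067], [-0.0, 0.0, -0.128], 255], [[-0.0367, 0.0313, -0.0067], [-0.0, 0.0, -0.128], 255], [[-0.0404, 0.0264, -0.0066], [-0.0, 0.0, -0.128], 255], [[-0.0434, 0.021, -0.0067], [-0.0, 0.0, -0.128], 255], [[-0.0457, 0.0153, -0.0066], [-0.0, 0.0, -0.128], 255], [[-0.0474, 0.0094, -0.0067], [-0.0, 0.0, -0.128], 255],  -> [345.  -0. 260.]
[[-0.0402, 0.026, 0.01], [-0.0, 0.0, -0.0814], 255], [[-0.0422, 0.0226, 0.01], [-0.0, 0.0, -0.0814], 255], [[-0.0439, 0.0191, 0.01], [-0.0, 0.0, -0.0815], 255], [[-0.0453, 0.0155, 0.01], [-0.0, 0.0, -0.0814], 255], [[-0.0464, 0.0118, 0.01], [-0.0, 0.0, -0.0815], 255], [[-0.0472, 0.0079, 0.01], [-0.0, 0.0, -0.0814], 255],  -> [ 409. -280.  200.]
[[-0.0062, -0.0206, 0.04], [-0.0, 0.0, -0.0], 255], [[-0.0062, -0.0205, 0.04], [-0.0, 0.0, -0.0], 255],  -> [ 370. -298.  120.]
18 rows
```

Emit:
carry_out([
  [[0,0,0],[0,0,0],255],
  [[0,0,-0.03],[0,0,0],255],
  [[0,0,-0.05],[0,0,0],255],
  [[0,0,-0.06],[0,0,0],255],
  [[0,0,-0.06],[0,0,0],255],
  [[-0.032,0.036,-0.007],[0,0,-0.128],255],
  [[-0.037,0.031,-0.007],[0,0,-0.128],255],
  [[-0.04,0.026,-0.007],[0,0,-0.128],255],
  [[-0.043,0.021,-0.007],[0,0,-0.128],255],
  [[-0.046,0.015,-0.007],[0,0,-0.128],255],
  [[-0.047,0.009,-0.007],[0,0,-0.128],255],
])

```text
t: 5.82
eef_pos: [344.2, 0.1, 259.2]
tcp_rot: [2.568, 1.808, 0.001]
ft_force: [1.8, -1.3, -0.6]
finger_gap: 0.232
```

Run:
```python
from h import *
s=bot.get_state();print(s['t'],s['eef_pos'],s['finger_gap'])
plan([((375,-250,190),RT(98),255),((368,-296,120),RT(98),255)])
```

```text
5.825 [3.44157257e+02 5.81904194e-02 2.59233651e+02] 0.23213960387173838
[[-0.045, 0.0227, 0.0139], [0.0001, 0.0, -0.0967], 255], [[-0.047, 0.0182, 0.0138], [0.0001, 0.0, -0.0967], 255], [[-0.0485, 0.0136, 0.0139], [0.0001, 0.0, -0.0967], 255], [[-0.0496, 0.0088, 0.0138], [0.0001, 0.0, -0.0967], 255], [[-0.0502, 0.004, 0.0139], [0.0001, 0.0, -0.0967], 255],  -> [ 375. -250.  190.]
[[-0.0223, -0.0067, 0.035], [-0.0, 0.0, 0.0], 255], [[-0.0223, -0.0066, 0.035], [-0.0, 0.0, 0.0], 255],  -> [ 368. -296.  120.]
7 rows
```

Emit:
carry_out([
  [[-0.045,0.023,0.014],[0,0,-0.097],255],
  [[-0.047,0.018,0.014],[0,0,-0.097],255],
  [[-0.0485,0.0136,0.014],[0,0,-0.097],255],
  [[-0.05,0.009,0.014],[0,0,-0.097],255],
  [[-0.05,0.004,0.014],[0,0,-0.097],255],
  [[-0.022,-0.0066,0.035],[0,0,0],255],
  [[-0.022,-0.0066,0.035],[0,0,0],255],
  [[0,0,0],[0,0,0],255],
])

```text
t: 6.82
eef_pos: [366.7, -294.4, 117.0]
tcp_rot: [-2.064, -2.363, -0.0]
ft_force: [1.0, 0.7, 0.8]
finger_gap: 0.232
```

Run:
```python
from h import *
s=bot.get_state();print(s['t'],s['eef_pos'],s['finger_gap'])
f=grab('wrist');cv2.imwrite('pics/w4.png',f['image'])
plan([((368,-296,26),RT(98),255)])
```

```text
6.825 [ 366.7338011  -294.43226151  117.02319022] 0.23222789326406956
[[-0.001, 0.0001, 0.0464], [-0.0006, -0.0008, -0.0021], 255], [[-0.0009, 0.0002, 0.0463], [-0.0005, -0.0008, -0.002], 255],  -> [ 368. -296.   26.]
2 rows
```

View pics/w4.png

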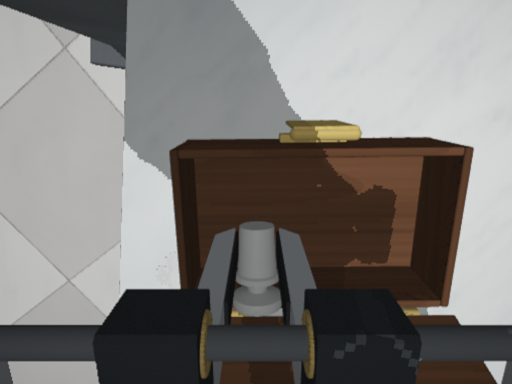

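Emit:
carry_out([
  [[0,0,0.046],[0,0,0],255],
  [[0,0,0.044],[0,0,0],255],
  [[0,0,0],[0,0,0],255],
  [[0,0,0],[0,0,0],133],
  [[0,0,0],[0,0,0],133],
  [[0,0,0],[0,0,0],133],
  [[0,0,-0.03],[0,0,0],133],
  [[0,0,-0.06],[0,0,0],133],
  [[0,0,-0.06],[0,0,0],100],
])

```text
t: 8.0
eef_pos: [367.6, -294.3, 181.3]
tcp_rot: [2.065, 2.368, 0.0]
ft_force: [0.8, -0.4, -0.1]
finger_gap: 0.55
```

Run:
```python
from h import *
s=bot.get_state();print(s['t'],s['eef_pos'],s['finger_gap'])
f=grab('wrist');cv2.imwrite('pics/w5.png',f['image'])
plan([((360,0,230),RT(125),0),((442,364,130),RT(156.5),0),((442,364,17),RT(156.5),0)])
```

```text
8.0 [ 367.64550567 -294.26724607  181.26313238] 0.5503356725062362
[[0.049, 0.0052, -0.0072], [0.0008, 0.0016, -0.079], 0], [[0.0485, 0.009, -0.0071], [0.0008, 0.0016, -0.079], 0], [[0.0476, 0.0128, -0.0071], [0.0008, 0.0016, -0.0791], 0], [[0.0465, 0.0165, -0.007], [0.0007, 0.0016, -0.079], 0], [[0.0451, 0.0202, -0.007], [0.0008, 0.0017, -0.0791], 0], [[0.0433, 0.0237, -0.0069], [0.0007, 0.0016, -0.079], 0],  -> [360.   0. 230.]
[[0.0314, 0.0345, 0.0125], [0.0, 0.0, -0.0687], 0], [[0.029, 0.0366, 0.0125], [0.0, 0.0, -0.0687], 0], [[0.0264, 0.0385, 0.0125], [0.0, 0.0, -0.0687], 0], [[0.0237, 0.0402, 0.0125], [0.0, 0.0, -0.0687], 0], [[0.0208, 0.0417, 0.0125], [0.0, 0.0, -0.0687], 0], [[0.0179, 0.043, 0.0125], [0.0, 0.0, -0.0688], 0], [[0.015, 0.0442, 0.0125], [0.0, 0.0, -0.0687], 0], [[0.0119, 0.045, 0.0125], [0.0, 0.0001, -0.0688], 0],  -> [441.9 364.  130. ]
[[-0.0, 0.0, 0.0377], [0.0, -0.0, 0.0], 0], [[-0.0, 0.0, 0.0377], [0.0, -0.0, 0.0], 0], [[-0.0001, 0.0, 0.0376], [0.0, -0.0, 0.0], 0],  -> [442. 364.  17.]
17 rows
```

View pics/w5.png

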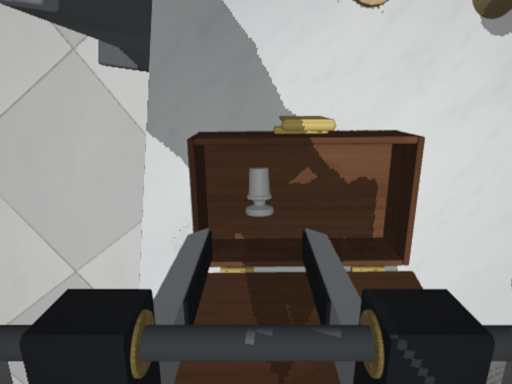

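Emit:
carry_out([
  [[0.049,0.005,-0.007],[0,0.001,-0.079],120],
  [[0.0485,0.009,-0.007],[0,0.001,-0.079],120],
  [[0.0475,0.013,-0.007],[0,0.002,-0.079],120],
  [[0.0465,0.0165,-0.007],[0,0.002,-0.079],120],
  [[0.045,0.02,-0.007],[0,0,-0.079],120],
  [[0.043,0.024,-0.007],[0,0,-0.079],120],
  [[0.0314,0.0345,0.007],[0,0,-0.069],120],
  [[0.029,0.0366,0.007],[0,0,-0.069],120],
  [[0.0264,0.0385,0.007],[0,0,-0.069],120],
  [[0.0237,0.04,0.007],[0,0,-0.069],120],
  [[0.02,0.03,0.007],[0,0,-0.069],120],
  [[0,0,0],[0,0,-0.069],120],
])

```text
t: 9.55
eef_pos: [402.8, 220.7, 187.5]
tcp_rot: [-0.839, -3.023, -0.007]
ft_force: [-0.4, -0.1, 0.2]
finger_gap: 0.527
```

Run:
```python
from h import *
s=bot.get_state();print(s['t'],s['eef_pos'],s['finger_gap'],s['qpos'][5])
f=grab('wrist');cv2.imwrite('pics/w6.png',f['image']);n='w6';np.savez(f'{n}.npz',c=cloud(f),im=f['image'],W=f['W'])
plan([((442,364,130),RT(156.5),120),((442,364,19),RT(156.5),120)])
```

```text
9.55 [402.75848474 220.74933468 187.53623309] 0.5266334527662445 -0.6135877602893075
[[0.0133, 0.0479, 0.0195], [0.0013, -0.0015, -0.0429], 120], [[0.0113, 0.0484, 0.0194], [0.0013, -0.0015, -0.0429], 120], [[0.0093, 0.0489, 0.0194], [0.0013, -0.0015, -0.0428], 120],  -> [442. 364. 130.]
[[0.0, -0.0, 0.037], [0.0, 0.0, -0.0], 120], [[0.0, -0.0, 0.037], [0.0, 0.0, -0.0], 120], [[0.0, -0.0, 0.037], [0.0, 0.0, -0.0], 120],  -> [442. 364.  19.]
6 rows
```

View pics/w6.png

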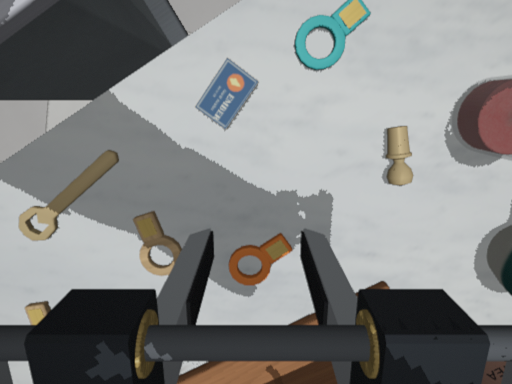

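Run:
```python
from h import *
p=blob('w6',(378,120,422,192))
c=np.load('w6.npz')['c']
for u,v in [(398,135),(398,150),(400,175),(480,120),(470,130),(505,260)]: print(u,v,c[v,u].round(1))
```

```text
w6 (378, 120, 422, 192) 1259 rect [456.2 357.3] [24.5 60.9] 66.2 mean [453.7 355.8] ang 156.0 z [10.4 20.  26.1]
398 135 [434.4 364.5  19.5]
398 150 [446.9 357.6  22.1]
400 175 [469.8 348.1  24.8]
480 120 [450.  421.7  51.7]
470 130 [459.6 418.5  36.5]
505 260 [596.5 396.9  44.5]
```

Emit:
carry_out([
  [[0.014,0.048,0.019],[0.001,-0.0015,-0.043],120],
  [[0.012,0.048,0.019],[0.001,-0.0015,-0.043],120],
  [[0.01,0.048,0.019],[0.001,-0.0015,-0.043],120],
  [[0,0,0.037],[0,0,0],120],
  [[0,0,0.037],[0,0,0],120],
  [[0,0,0.037],[0,0,0],120],
  [[0,0,0],[0,0,0],120],
])

```text
t: 10.48
eef_pos: [440.1, 361.9, 18.8]
tcp_rot: [-0.652, -3.071, 0.003]
ft_force: [-0.4, -0.9, 0.7]
finger_gap: 0.531
```

Run:
```python
from h import *
s=bot.get_state();print(s['t'],s['eef_pos'],s['finger_gap'],s['ft_force'])
f=grab('wrist');cv2.imwrite('pics/w7.png',f['image'])
```

```text
10.475 [440.13774359 361.85843187  18.79334261] 0.5312027606332319 [-0.40861546 -0.88942565  0.72721807]
```

View pics/w7.png

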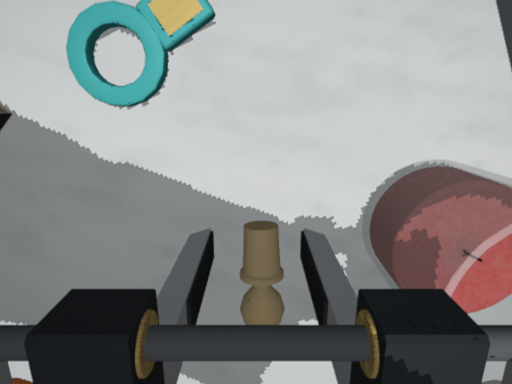

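Emit:
carry_out([
  [[0,0,0],[0,0,0],255],
  [[0,0,0],[0,0,0],255],
  [[0,0,0],[0,0,0],255],
  [[0,0,0],[0,0,0],255],
  [[0,0,0],[0,0,0],255],
  [[0,0,-0.04],[0,0,0],255],
  [[0,0,-0.055],[0,0,0],255],
  [[0,0,-0.055],[0,0,0],255],
  [[0,0,-0.055],[0,0,0],255],
])

```text
t: 11.65
eef_pos: [440.6, 362.5, 227.4]
tcp_rot: [0.651, 3.073, 0.001]
ft_force: [0.4, 0.6, -1.5]
finger_gap: 0.222
```

Run:
```python
from h import *
s=bot.get_state();print(s['t'],s['eef_pos'],s['finger_gap'])
plan([((365,0,240),RT(120),255),((430,-230,190),RT(98),255)])
```

```text
11.65 [440.61076336 362.48244081 227.36023309] 0.222417974886157
[[-0.0111, -0.0517, -0.0019], [0.0001, -0.0, 0.09], 255], [[-0.0157, -0.0505, -0.0018], [0.0001, -0.0, 0.09], 255], [[-0.0202, -0.0489, -0.0018], [0.0002, -0.0, 0.09], 255], [[-0.0245, -0.0469, -0.0018], [0.0001, -0.0, 0.09], 255], [[-0.0286, -0.0445, -0.0019], [0.0001, -0.0001, 0.09], 255], [[-0.0325, -0.0417, -0.0018], [0.0002, -0.0, 0.09], 255], [[-0.0361, -0.0387, -0.0018], [0.0001, -0.0001, 0.09], 255],  -> [364.9   0.  240. ]
[[-0.0463, -0.0117, 0.01], [0.0, -0.0, 0.0768], 255], [[-0.0471, -0.0082, 0.01], [0.0, -0.0, 0.0768], 255], [[-0.0476, -0.0045, 0.01], [0.0, -0.0, 0.0768], 255], [[-0.0478, -0.0008, 0.01], [0.0, -0.0, 0.0768], 255], [[-0.0478, 0.0028, 0.0099], [0.0, -0.0, 0.0768], 255],  -> [ 430. -230.  190.]
12 rows
```

Emit:
carry_out([
  [[-0.011,-0.052,-0.002],[0,0,0.09],255],
  [[-0.016,-0.0505,-0.002],[0,0,0.09],255],
  [[-0.02,-0.049,-0.002],[0,0,0.09],255],
  [[-0.0245,-0.047,-0.002],[0,0,0.09],255],
  [[-0.0285,-0.0445,-0.002],[0,0,0.09],255],
  [[-0.0325,-0.042,-0.002],[0,0,0.09],255],
  [[-0.036,-0.039,-0.002],[0,0,0.09],255],
  [[-0.046,-0.0117,0.01],[0,0,0.077],255],
  [[-0.047,-0.008,0.01],[0,0,0.077],255],
  [[-0.0475,-0.0045,0.01],[0,0,0.077],255],
  [[-0.048,-0.001,0.01],[0,0,0.077],255],
  [[-0.048,0.003,0.01],[0,0,0.077],255],
])

```text
t: 13.15
eef_pos: [429.6, -231.9, 188.6]
tcp_rot: [-2.066, -2.367, -0.002]
ft_force: [0.5, 0.0, -0.7]
finger_gap: 0.223
```

Run:
```python
from h import *
s=bot.get_state();print(s['t'],s['eef_pos'],s['finger_gap'])
f=grab('wrist');cv2.imwrite('pics/w8.png',f['image'])
plan([((442,-281,140),RT(98),255),((442,-281,29),RT(98),255)])
```

```text
13.15 [ 429.59246456 -231.91955005  188.64695672] 0.22333083487048985
[[-0.0233, 0.003, 0.0235], [-0.0002, -0.0004, -0.0047], 255], [[-0.0233, 0.0029, 0.0236], [-0.0001, -0.0004, -0.0047], 255],  -> [ 442. -281.  140.]
[[0.0, -0.0, 0.037], [-0.0, 0.0, 0.0], 255], [[0.0, -0.0, 0.037], [-0.0, 0.0, 0.0], 255], [[0.0, -0.0, 0.037], [-0.0, 0.0, 0.0], 255],  -> [ 442. -281.   29.]
5 rows
```

View pics/w8.png

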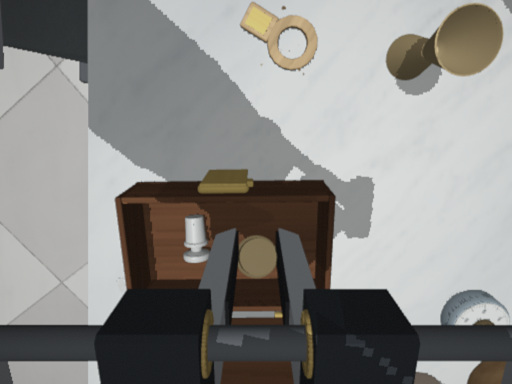

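Run:
```python
from h import *
for n in ['scene','side']:
    f=grab(n); cv2.imwrite(f'pics/{n}8.png',f['image'])
a=cv2.imread('pics/scene8.png')[80:280,260:512];b=cv2.imread('pics/side8.png')[200:360,150:350]
cv2.imwrite('pics/x8.png',np.hstack([cv2.resize(a,(500,400)),cv2.resize(b,(300,400))]) )
```

```text
(no output)
```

View pics/x8.png

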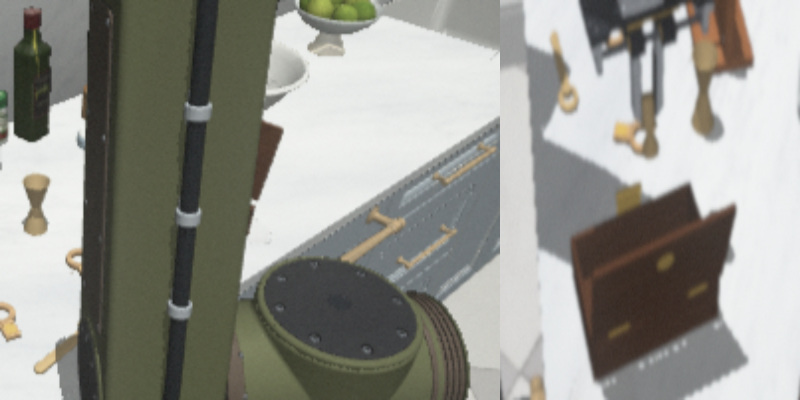

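Run:
```python
from h import *
plan([((446.5,-315,130),RT(98),255),((446.5,-315,62),RT(98),255),((445,-302,50),RT(98),255,6),((443,-290,42),RT(98),255,6),((441.5,-279,31),RT(98),255,8)])
```

```text
[[-0.0426, 0.003, 0.0289], [-0.0004, -0.0011, -0.0017], 255], [[-0.0426, 0.0028, 0.0289], [-0.0003, -0.001, -0.0017], 255],  -> [ 446.5 -315.   130. ]
[[-0.0, 0.0, 0.034], [-0.0, -0.0, -0.0], 255], [[-0.0, 0.0, 0.034], [-0.0, -0.0, -0.0], 255],  -> [ 446.5 -315.    62. ]
[[0.0044, 0.0001, 0.004], [-0.0, -0.0, -0.0], 255], [[0.0043, 0.0001, 0.004], [-0.0, -0.0, -0.0], 255], [[0.0044, 0.0002, 0.004], [-0.0, -0.0, -0.0], 255],  -> [ 445. -302.   50.]
[[0.004, -0.0001, 0.0027], [-0.0, -0.0, -0.0], 255], [[0.0041, -0.0001, 0.0027], [-0.0, -0.0, -0.0], 255], [[0.004, -0.0001, 0.0026], [-0.0, -0.0, -0.0], 255],  -> [ 443. -290.   42.]
[[0.0056, -0.0, 0.0055], [-0.0, -0.0, -0.0], 255], [[0.0055, -0.0, 0.0055], [-0.0, -0.0, -0.0], 255],  -> [ 441.5 -279.    31. ]
12 rows
```

Emit:
carry_out([
  [[-0.0426,0.003,0.0289],[0,-0.001,-0.002],255],
  [[-0.0426,0.003,0.0289],[0,-0.001,-0.002],255],
  [[0,0,0.034],[0,0,0],255],
  [[0,0,0.034],[0,0,0],255],
  [[0.0044,0,0.004],[0,0,0],255],
  [[0.0044,0,0.004],[0,0,0],255],
  [[0.0044,0,0.004],[0,0,0],255],
])

```text
t: 14.18
eef_pos: [446.5, -300.8, 53.2]
tcp_rot: [2.054, 2.371, 0.0]
ft_force: [-3.4, 4.2, 26.5]
finger_gap: 0.225
```

Run:
```python
from h import *
s=bot.get_state();print(s['t'],s['eef_pos'],s['finger_gap'],s['ft_force'],s['wrist_torque'])
f=grab('wrist');cv2.imwrite('pics/w9.png',f['image'])
```

```text
14.175 [ 446.53445459 -300.80301855   53.2347566 ] 0.22464755114378723 [-3.39374563  4.20793768 26.45659383] [ 0.72668979  0.66727714 -0.08776152]
```

View pics/w9.png

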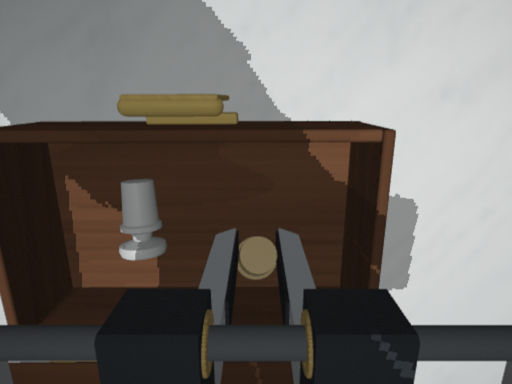

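Emit:
carry_out([
  [[0.008,0,-0.001],[0,0,0],255],
  [[0.008,0,0],[0,0,0],255],
  [[0,0,0],[0,0,0],255],
])

```text
t: 14.6
eef_pos: [443.7, -284.5, 53.1]
tcp_rot: [2.055, 2.372, 0.0]
ft_force: [-0.6, 0.4, 10.0]
finger_gap: 0.223
```

Run:
```python
from h import *
s=bot.get_state();print(s['t'],s['eef_pos'],s['finger_gap'],s['ft_force'],s['wrist_torque'])
f=grab('wrist');cv2.imwrite('pics/w10.png',f['image'][80:,:])
```

```text
14.6 [ 443.70317434 -284.52701427   53.11076583] 0.22310941560225567 [-0.57757954  0.38830985  9.96181238] [0.01039741 0.00914873 0.0218248 ]
```

View pics/w10.png

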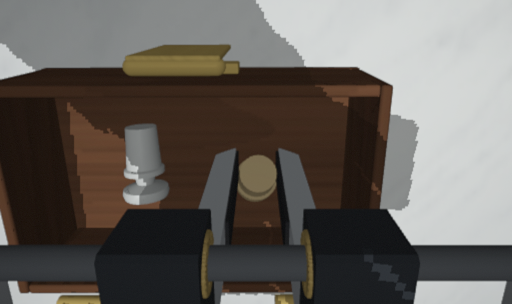

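Run:
```python
from h import *
plan([((444.5,-291,57),RT(98),255),((444.5,-291,54),RT(98,-38),255),((444.5,-291,46),RT(98,-38),255,5)])
```

```text
[[-0.0063, -0.0001, -0.0039], [0.0021, 0.0022, 0.0035], 255],  -> [ 444.5 -291.    57. ]
[[-0.0, -0.0, 0.0006], [-0.0, -0.1327, -0.0], 255], [[0.0001, -0.0, 0.0006], [-0.0, -0.1326, -0.0], 255], [[0.0002, -0.0, 0.0006], [-0.0, -0.1327, -0.0], 255], [[0.0002, -0.0, 0.0006], [-0.0, -0.1326, 0.0], 255], [[0.0003, -0.0, 0.0005], [-0.0, -0.1327, 0.0], 255],  -> [ 444.5 -291.    54. ]
[[0.0025, -0.0, 0.0032], [-0.0, 0.0, 0.0], 255], [[0.0024, -0.0, 0.0031], [-0.0, 0.0, 0.0], 255],  -> [ 444.5 -291.    46. ]
8 rows
```

Emit:
carry_out([
  [[-0.006,0,-0.004],[0,0,0],255],
  [[0,0,0.0006],[0,-0.133,0],255],
  [[0,0,0.0006],[0,-0.133,0],255],
  [[0,0,0.0006],[0,-0.133,0],255],
  [[0,0,0.0006],[0,-0.133,0],255],
  [[0,0,0.0006],[0,-0.133,0],255],
  [[0.0025,0,0.003],[0,0,0],255],
])

```text
t: 15.52
eef_pos: [445.2, -290.1, 51.2]
tcp_rot: [1.692, 1.955, -0.582]
ft_force: [0.4, -0.3, 0.2]
finger_gap: 0.221
```

Run:
```python
from h import *
s=bot.get_state();print(s['t'],s['eef_pos'],s['finger_gap'],s['ft_force'],s['wrist_torque'])
f=grab('wrist');cv2.imwrite('pics/w11.png',f['image'][80:,:])
```

```text
15.525 [ 445.17124019 -290.05607136   51.19962041] 0.22087154679277948 [ 0.35655315 -0.34748981  0.21376147] [ 0.32255619 -0.04755538 -0.00484204]
```

View pics/w11.png

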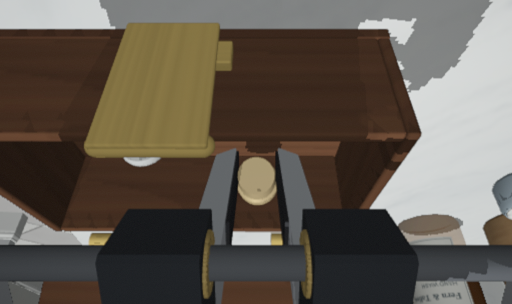

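Emit:
carry_out([
  [[0.0025,0,0.003],[0,0,0],255],
  [[0.0025,0,0.003],[0,0,0],255],
  [[0,0,0],[0,0,0],130],
  [[0,0,0],[0,0,0],130],
  [[0,0,0],[0,0,0],130],
  [[0,0,0],[0,0,0],130],
])

```text
t: 16.32
eef_pos: [446.9, -290.8, 47.0]
tcp_rot: [1.697, 1.955, -0.58]
ft_force: [-0.0, 1.1, 1.2]
finger_gap: 0.49
```

Run:
```python
from h import *
s=bot.get_state();print(s['t'],s['eef_pos'],s['finger_gap'],s['ft_force'],s['wrist_torque'])
f=grab('wrist');cv2.imwrite('pics/w12.png',f['image'][80:,:])
r=RT(98,-38).apply([0,0,-1]);print(r)
plan([(s['eef_pos']+110*r,RT(98,-38),130),((430,-255,170),RT(98),130)])
```

```text
16.325 [ 446.86606214 -290.80264348   46.97258211] 0.4901933932978282 [-0.00469467  1.08924102  1.24420828] [ 0.2156949  -0.07977324  0.03483034]
[-0.08568352  0.6096699   0.78801075]
[[0.0003, -0.0001, -0.0367], [-0.0007, -0.0027, 0.0007], 130], [[0.0002, -0.0, -0.0367], [-0.0007, -0.0027, 0.0007], 130], [[0.0, -0.0, -0.0366], [-0.0007, -0.0026, 0.0006], 130],  -> [ 437.5 -223.8  133.7]
[[-0.0115, -0.0029, -0.0026], [0.0, 0.1658, 0.0], 130], [[-0.0109, -0.003, -0.0044], [0.0, 0.1658, 0.0], 130], [[-0.01, -0.0029, -0.0061], [0.0, 0.1658, 0.0], 130], [[-0.0089, -0.003, -0.0077], [0.0, 0.1658, 0.0], 130],  -> [ 430. -255.  170.]
7 rows
```

View pics/w12.png

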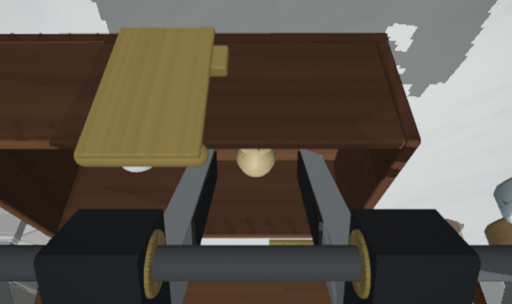

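Emit:
carry_out([
  [[0,0,-0.037],[0,-0.003,0],130],
  [[0,0,-0.037],[0,-0.003,0],130],
  [[0,0,-0.037],[0,-0.003,0],130],
  [[-0.0115,-0.003,-0.0026],[0,0.166,0],130],
  [[-0.011,-0.003,-0.0044],[0,0.166,0],130],
  [[-0.01,-0.003,-0.006],[0,0.166,0],130],
  [[-0.009,-0.003,-0.0077],[0,0.166,0],130],
])

```text
t: 17.25
eef_pos: [430.0, -254.4, 171.5]
tcp_rot: [2.059, 2.368, -0.011]
ft_force: [-0.4, 1.2, -0.4]
finger_gap: 0.486
```

Run:
```python
from h import *
s=bot.get_state();print(s['t'],s['eef_pos'],s['qpos'])
f=grab('wrist');cv2.imwrite('pics/w13.png',f['image'])
```

```text
17.25 [ 429.98435903 -254.36628782  171.46546194] [-0.60382346  0.23330071  1.72211161 -0.00776352  1.18289291 -0.74035211]
```

View pics/w13.png

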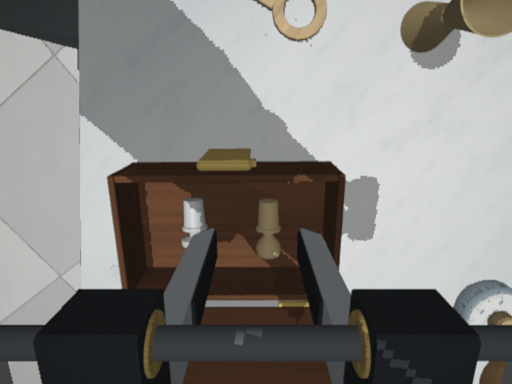

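```bash
cat >> h.py <<'E'
def cw(x,y,z,c=(408.8,-298.3),a=8.0):
    a=np.radians(a);return np.array([c[0]+x*np.cos(a)-y*np.sin(a),c[1]+x*np.sin(a)+y*np.cos(a),z])
E
python3 - <<'E'
from h import *
r=RT(98)
plan([(cw(0,0,270),r,255),(cw(0,-145,270),r,255),(cw(0,-145,168),r,255),(cw(0,-120,168),r,255,15),(cw(0,15,165),r,255,20)])
E
```

```text
[[-0.0193, -0.0136, -0.0486], [-0.0003, 0.0005, -0.0008], 255], [[-0.0192, -0.0135, -0.0487], [-0.0002, 0.0005, -0.0008], 255],  -> [ 408.8 -298.3  270. ]
[[-0.0483, -0.0, 0.0], [-0.0, 0.0, -0.0], 255], [[-0.0484, -0.0, 0.0], [-0.0, 0.0, -0.0], 255], [[-0.0483, -0.0, 0.0], [-0.0, 0.0, -0.0], 255],  -> [ 429.  -441.9  270. ]
[[-0.0, -0.0, 0.051], [-0.0, 0.0, -0.0], 255], [[-0.0, -0.0, 0.051], [-0.0, 0.0, -0.0], 255],  -> [ 429.  -441.9  168. ]
[[0.0125, -0.0, 0.0], [-0.0, 0.0, -0.0], 255], [[0.0125, -0.0, 0.0], [-0.0, 0.0, -0.0], 255],  -> [ 425.5 -417.1  168. ]
[[0.0193, -0.0, 0.0004], [-0.0, 0.0, -0.0], 255], [[0.0193, -0.0, 0.0004], [-0.0, 0.0, -0.0], 255], [[0.0193, -0.0, 0.0004], [-0.0, 0.0, -0.0], 255], [[0.0193, -0.0, 0.0005], [-0.0, 0.0, -0.0], 255], [[0.0193, -0.0, 0.0004], [-0.0, 0.0, -0.0], 255], [[0.0192, -0.0, 0.0005], [-0.0, 0.0, -0.0], 255], [[0.0193, -0.0, 0.0004], [-0.0, 0.0, -0.0], 255],  -> [ 406.7 -283.4  165. ]
16 rows
```

Emit:
carry_out([
  [[-0.019,-0.0135,-0.049],[0,0.001,0],255],
  [[-0.019,-0.0135,-0.049],[0,0,0],255],
  [[-0.048,0,0],[0,0,0],255],
  [[-0.049,0,0],[0,0,0],255],
  [[-0.049,0,0],[0,0,0],255],
  [[0,0,0.051],[0,0,0],255],
  [[0,0,0.051],[0,0,0],255],
  [[0.012,0,0],[0,0,0],255],
  [[0.013,0,0],[0,0,0],255],
])

```text
t: 18.42
eef_pos: [425.3, -414.9, 170.4]
tcp_rot: [2.057, 2.364, -0.018]
ft_force: [0.2, 0.3, 1.2]
finger_gap: 0.004
```

Run:
```python
from h import *
s=bot.get_state();print(s['t'],s['eef_pos'],s['ft_force'],s['finger_gap'])
f=grab('side');cv2.imwrite('pics/s14.png',cv2.resize(f['image'][170:,130:380],None,fx=2.5,fy=2.5))
```

```text
18.425 [ 425.33605259 -414.88448088  170.43490325] [0.19844079 0.32650135 1.20200849] 0.003664817244188481
```

View pics/s14.png

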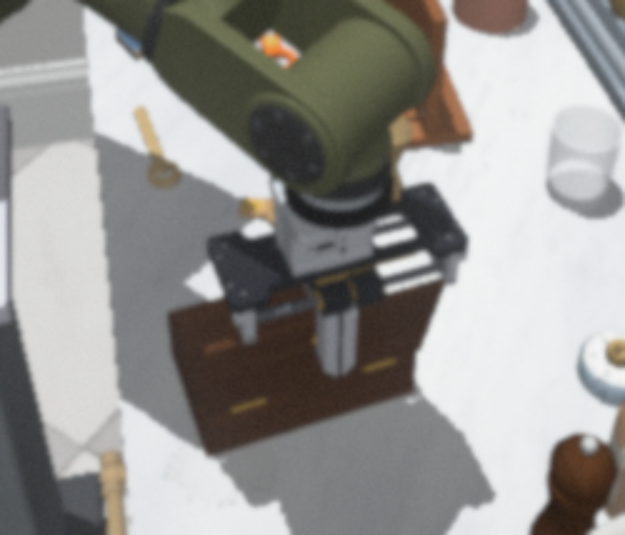

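Closed fingers stand behind the lid. Push.

Emit:
carry_out([
  [[0.019,0,0.001],[0,0,0],255],
  [[0.019,0,0.001],[0,0,0],255],
  [[0.019,0,0.001],[0,0,0],255],
  [[0.019,0,0.001],[0,0,0],255],
  [[0.019,0,0.001],[0,0,0],255],
  [[0.019,0,0.001],[0,0,0],255],
  [[0.019,0,0.001],[0,0,0],255],
])

```text
t: 19.35
eef_pos: [407.0, -283.1, 161.7]
tcp_rot: [2.057, 2.363, -0.017]
ft_force: [-0.0, -0.3, -0.4]
finger_gap: 0.006
```

Run:
```python
from h import *
s=bot.get_state();print(s['t'],s['eef_pos'],s['ft_force'],s['finger_gap'])
f=grab('side');cv2.imwrite('pics/s15.png',cv2.resize(f['image'][170:,130:380],None,fx=2.5,fy=2.5))
```

```text
19.35 [ 406.99289199 -283.14921975  161.71366839] [-0.03714678 -0.28905417 -0.41262461] 0.005653006481620032
```

View pics/s15.png

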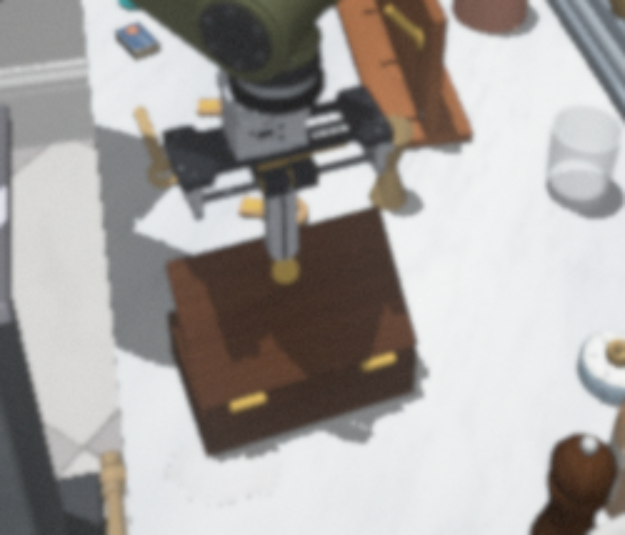

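Emit:
carry_out([
  [[0.021,0,-0.02],[0,-0.01,0],255],
  [[0,0,0],[0,0,0],255],
  [[0,0,0],[0,0,0],255],
  [[0,0,0],[0,0,0],255],
  [[0,0,0],[0,0,0],255],
  [[0,0,0],[0,0,0],255],
  [[0,0,0],[0,0,0],255],
  [[0,0,0],[0,0,0],255],
])

```text
t: 20.4
eef_pos: [403.7, -262.7, 179.5]
tcp_rot: [2.054, 2.36, -0.028]
ft_force: [0.8, 0.5, 0.3]
finger_gap: 0.009
```

Run:
```python
from h import *
s=bot.get_state();print(s['t'],s['eef_pos'],s['ft_force'],cw(0,36,71))
f=grab('side');cv2.imwrite('pics/s16.png',cv2.resize(f['image'][170:,130:380],None,fx=2.5,fy=2.5));np.savez('s16.npz',c=cloud(f))
f=grab('wrist');cv2.imwrite('pics/w16.png',f['image']);np.savez('w16.npz',c=cloud(f))
```

```text
20.4 [ 403.70326458 -262.73610305  179.47252533] [0.81351985 0.46752183 0.34583349] [ 403.78976837 -262.65034953   71.        ]
```

View pics/s16.png

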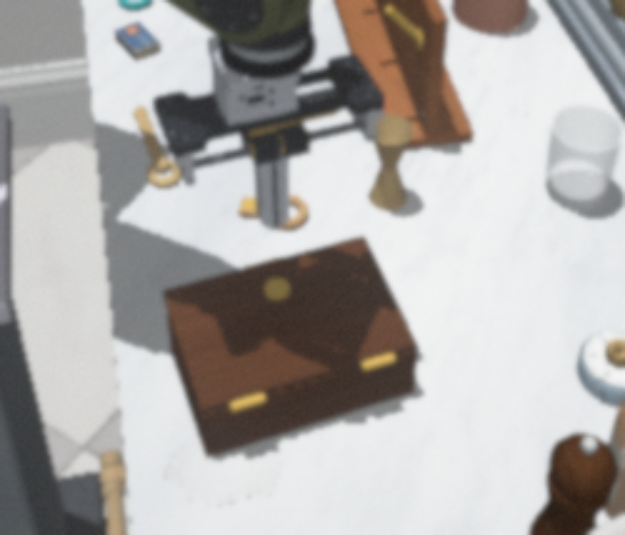

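View pics/w16.png

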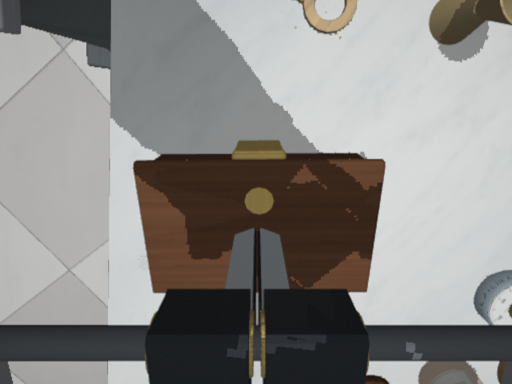

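Run:
```python
from h import *
c=np.load('w16.npz')['c'];print(c[201,259],c[160,200],c[280,180],c[148,258], c[160,320])
c=np.load('s16.npz')['c'];v,u=170+int(289/2.5),130+int(277/2.5);print(c[v,u])
```

```text
[ 405.10150586 -264.31328416   81.11068587] [ 354.17158273 -237.24273752   80.21779936] [ 344.73326859 -351.77963651   73.12648329] [ 398.67586602 -224.30241443   62.86006084] [ 447.66789931 -223.80752126   82.46501576]
[ 403.97264036 -266.11582972   81.09657663]
```

Emit:
carry_out([
  [[0,0,0],[0,0.02,0],255],
  [[0,0,0],[0,0,0],255],
  [[0,0,0],[0,0,0],255],
  [[0,0,0],[0,0,0],255],
  [[0,0,0],[0,0,0],255],
  [[0,0,0],[0,0,0],255],
  [[0,0,0],[0,0,0],255],
  [[0,0,0],[0,0,0],255],
])

```text
t: 21.5
eef_pos: [403.7, -262.7, 179.5]
tcp_rot: [-2.061, -2.368, 0.007]
ft_force: [-0.3, -0.2, -0.7]
finger_gap: 0.006
```

Run:
```python
from h import *
s=bot.get_state();print(s['t'],s['eef_pos'],s['ft_force'])
f=grab('wrist');cv2.imwrite('pics/w17.png',f['image'][120:300]);c=cloud(f)
im=f['image'];
for v in range(190,225,5): print(v,c[v,259].round(1),im[v,259])
print(c[157,200],c[285,200])
```

```text
21.5 [ 403.69931644 -262.73403407  179.53807576] [-0.33460061 -0.1609687  -0.69477025]
190 [ 403.5 -252.9   81.8] [ 58 100 117]
195 [ 404.1 -257.    82.2] [ 62 109 125]
200 [ 404.7 -261.3   81.8] [ 62 109 125]
205 [ 405.3 -265.5   81.9] [ 63 109 125]
210 [ 405.9 -270.1   80.7] [ 63 109 126]
215 [ 406.5 -274.5   80.7] [ 62 110 126]
220 [ 407.2 -279.5   78.9] [25 36 53]
[ 341.81087384 -247.95826472    2.15887112] [ 363.04255417 -351.53695767   72.5998847 ]
```

View pics/w17.png

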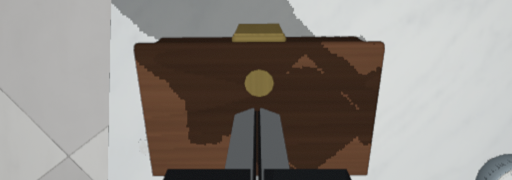

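Emit:
carry_out([
  [[-0.001,0,0.04],[0,0,0],255],
  [[0,0,0.035],[0,0,0],255],
  [[0,0,0.004],[0,0,0],255],
  [[0,0,0.004],[0,0,0],255],
  [[0,0,0.004],[0,0,0],255],
  [[0,0,0.004],[0,0,0],255],
  [[0,0,0.002],[0,0,0],255],
])

```text
t: 22.42
eef_pos: [403.9, -264.0, 87.5]
tcp_rot: [-2.062, -2.369, 0.007]
ft_force: [0.7, 0.0, 1.6]
finger_gap: 0.003
```

Run:
```python
from h import *
s=bot.get_state();print(s['t'],s['eef_pos'],s['ft_force'])
```

```text
22.425 [ 403.91142334 -264.03175417   87.52188976] [0.65538603 0.01165149 1.64182448]
```

Emit:
carry_out([
  [[0,0,0.002],[0,0,0],255],
  [[0,0,0.0015],[0,0,0],255],
  [[0,0,0.001],[0,0,0],255],
])

```text
t: 22.8
eef_pos: [403.7, -264.2, 83.6]
tcp_rot: [-2.062, -2.369, 0.007]
ft_force: [-8.1, 7.1, 29.7]
finger_gap: 0.003
```

Run:
```python
from h import *
s=bot.get_state();print(s['t'],s['eef_pos'],s['ft_force'])
```

```text
22.8 [ 403.73739512 -264.19312176   83.60714966] [-8.06792509  7.07879362 29.74250975]
```

Emit:
carry_out([
  [[0,0,-0.03],[0,0,0],255],
  [[0,0,-0.06],[0,0,0],255],
  [[0,0,-0.02],[0,0,0],255],
  [[0,0,0],[0,0,0],255],
])

```text
t: 23.3
eef_pos: [404.3, -264.0, 193.1]
tcp_rot: [2.062, 2.369, -0.007]
ft_force: [-0.7, 0.2, -0.4]
finger_gap: 0.006
```

Run:
```python
from h import *
s=bot.get_state();print(s['t'],s['eef_pos'],s['ft_force'])
f=grab('wrist');cv2.imwrite('pics/w18.png',f['image']);c=cloud(f);np.savez('w18.npz',c=c)
for v in range(190,225,5): print(v,c[v,259].round(1),f['image'][v,259])
b=grab('side');cb=cloud(b)
cv2.imwrite('pics/s18.png',cv2.resize(b['image'][250:350,180:320],None,fx=4,fy=4,interpolation=2))
for v in range(283,290):print(cb[v,240].round(1),b['image'][v,240])
```

```text
23.3 [ 404.31092165 -264.04636677  193.13837346] [-0.66194932  0.21228739 -0.43026322]
190 [ 405.3 -260.7   72.1] [ 64 110 127]
195 [ 406.  -265.6   70.7] [ 64 110 126]
200 [ 406.5 -269.8   72.1] [ 63 110 126]
205 [ 407.2 -274.6   71.6] [42 72 89]
210 [ 407.9 -279.5   70.8] [26 36 54]
215 [ 408.5 -283.7   72.3] [27 38 56]
220 [ 409.2 -288.9   71.1] [26 37 55]
[ 406.9 -248.8   67.7] [49 65 78]
[ 405.9 -254.8   71.2] [55 82 98]
[ 405.6 -256.2   69.5] [ 60  96 114]
[ 405.3 -257.5   67.5] [ 62 102 118]
[ 404.4 -262.8   70.2] [ 61 100 117]
[ 404.  -264.7   69.1] [ 65 105 121]
[ 403.6 -266.6   67.9] [ 61 100 117]
```

View pics/w18.png

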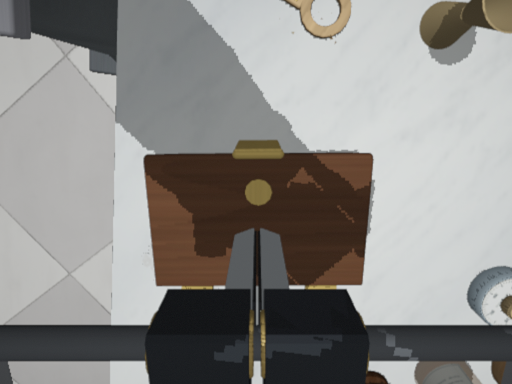

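View pics/s18.png

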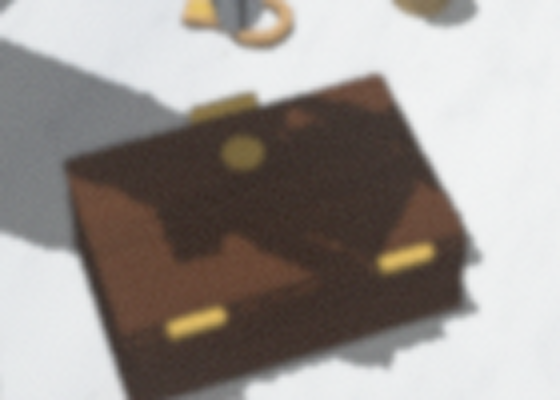

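Run:
```python
from h import *
plan([((404,-230,260),RT(80),0),((400,0,330),RT(0,12),0)])
```

```text
[[0.0165, 0.0023, -0.0346], [-0.0029, 0.0006, 0.1564], 0], [[0.0168, -0.0002, -0.0345], [-0.0029, 0.0007, 0.1563], 0],  -> [ 404. -230.  260.]
[[0.0251, -0.0049, -0.0078], [-0.0162, 0.0194, 0.1545], 0], [[0.0242, -0.0086, -0.0074], [-0.0163, 0.0194, 0.1545], 0], [[0.0227, -0.0121, -0.0071], [-0.0163, 0.0193, 0.1545], 0], [[0.0208, -0.0153, -0.0069], [-0.0162, 0.0194, 0.1546], 0], [[0.0183, -0.0182, -0.0068], [-0.0163, 0.0193, 0.1545], 0], [[0.0154, -0.0207, -0.0068], [-0.0162, 0.0194, 0.1546], 0], [[0.0122, -0.0228, -0.0069], [-0.0163, 0.0193, 0.1545], 0], [[0.0086, -0.0243, -0.0071], [-0.0162, 0.0194, 0.1546], 0], [[0.005, -0.0252, -0.0074], [-0.0163, 0.0193, 0.1545], 0],  -> [400.   0. 330.]
11 rows
```

Emit:
carry_out([
  [[0.0165,0.002,-0.0345],[-0.003,0,0.156],0],
  [[0.017,0,-0.0345],[-0.003,0,0.156],0],
  [[0.025,-0.005,-0.008],[-0.016,0.019,0.1545],0],
  [[0.024,-0.0086,-0.007],[-0.016,0.019,0.1545],0],
  [[0.023,-0.012,-0.007],[-0.016,0.019,0.1545],0],
  [[0.021,-0.015,-0.007],[-0.016,0.019,0.1545],0],
  [[0.018,-0.018,-0.007],[-0.016,0.019,0.1545],0],
  [[0.015,-0.02,-0.007],[-0.016,0.019,0.1545],0],
  [[0.012,-0.023,-0.007],[-0.016,0.019,0.1545],0],
  [[0.009,-0.024,-0.007],[-0.016,0.019,0.1545],0],
  [[0.005,-0.025,-0.007],[-0.016,0.02,0.1545],0],
  [[0,0,0],[0,0,0],0],
])

```text
t: 24.9
eef_pos: [400.5, -0.2, 329.4]
tcp_rot: [3.123, 0.004, 0.325]
ft_force: [-0.1, -0.3, -0.5]
finger_gap: 0.999
```

Run:
```python
from h import *
s=bot.get_state();print(s['t'],s['eef_pos'],s['qpos'])
for n in ['scene','wrist','side']:
    f=grab(n);cv2.imwrite(f'pics/{n}20.png',f['image']);np.savez(f'{n}20.npz',c=cloud(f),im=f['image'],W=f['W'],K=[f['fx'],f['fy'],f['cx'],f['cy']])
```

```text
24.9 [ 4.00546306e+02 -1.55469235e-01  3.29434015e+02] [-0.10477319 -0.23902623  1.83635837  0.02056536  1.33807778  1.46056325]
```

View pics/wrist20.png

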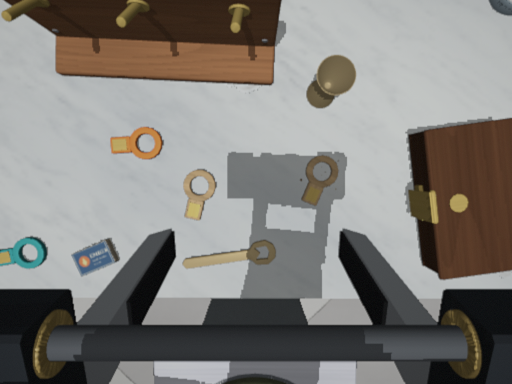

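View pics/scene20.png

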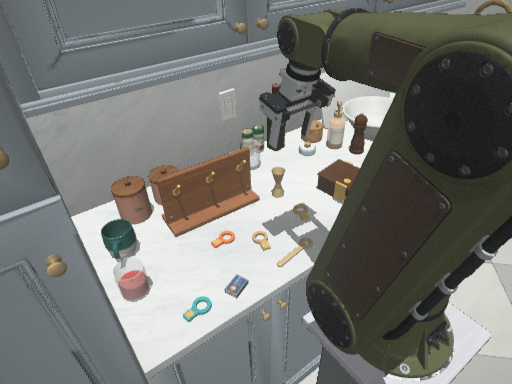

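```bash
cat >> h.py <<'E'
def ray(f_or_npz,u,v,zp):
    d=f_or_npz;W=d['W'];K=d['K'];dr=W[:3,:3]@np.array([(u-K[2])/K[0],(v-K[3])/K[1],1]);t=(zp-W[2,3])/dr[2];return W[:3,3]+t*dr
def tag(n,box,zlo=5.5,zhi=18):
    d=np.load(n+'.npz');c=d['c'];u0,v0,u1,v1=box
    sub=c[v0:v1,u0:u1];m=((sub[...,2]>zlo)&(sub[...,2]<zhi)).astype(np.uint8)
    p=sub[m>0]; xy=p[:,:2].astype(np.float32)
    # fit: maximise agreement to model
    from scipy.optimize import minimize
    from scipy.spatial import cKDTree
    g=np.mgrid[-52:26:2.0,-26:26.1:2.0].reshape(2,-1).T
    r=np.hypot(*g.T); ins=((r<24)&(r>14))|((g[:,0]<-14)&(g[:,0]>-51)&(abs(g[:,1])<12)&(r>14))
    gm=g[ins]
    def cost(q):
        a=q[2];Rm=np.array([[np.cos(a),-np.sin(a)],[np.sin(a),np.cos(a)]])
        M=gm@Rm.T+q[:2]
        d1=cKDTree(M).query(xy)[0];d2=cKDTree(xy).query(M)[0]
        return np.minimum(d1,8).mean()+np.minimum(d2,8).mean()
    best=None;m0=xy.mean(0)
    for a in np.radians(np.arange(-60,61,20)):
        q=minimize(cost,[m0[0]+12*np.cos(a),m0[1]+12*np.sin(a),a],method='Nelder-Mead',options=dict(initial_simplex=np.array([[m0[0]+12*np.cos(a),m0[1]+12*np.sin(a),a]])+np.array([[0,0,0],[8,0,0],[0,8,0],[0,0,.3]])))
        if best is None or q.fun<best.fun:best=q
    print(n,len(xy),'eye',best.x[:2].round(1),'yaw',np.degrees(best.x[2]).round(1),'cost',best.fun.round(2),'z',np.percentile(p[:,2],[5,50,95]).round(1))
    return best.x
E
python3 - <<'E'
from h import *
tag('wrist20',(175,160,225,228));tag('wrist20',(295,148,345,212))
d=np.load('wrist20.npz')
print('ray eye A',ray(d,199,185,10),'B',ray(d,321,171,10))
d=np.load('scene20.npz');print('scene eye A',ray(d,261,237,10),'B',ray(d,301,211,10))
c=np.load('wrist20.npz')['c']
for u,v in [(25,7),(132,12),(238,17),(8,14),(40,2),(120,20),(142,5),(235,27),(241,10),(60,40),(270,40)]: print(u,v,c[v,u].round(1))
E
cat > crop.py <<'E'
from h import *
a=cv2.imread('pics/wrist20.png')[0:230,0:350];cv2.imwrite('pics/c20.png',cv2.resize(a,None,fx=2.25,fy=2.25,interpolation=2))
a=cv2.imread('pics/scene20.png')[140:250,130:290];cv2.imwrite('pics/d20.png',cv2.resize(a,None,fx=5,fy=5,interpolation=2))
E
python3 crop.py
```

```text
wrist20 861 eye [422.5  84.7] yaw -11.9 cost 1.37 z [ 8.9 10.7 12.5]
wrist20 865 eye [443.7 -96. ] yaw -23.5 cost 1.38 z [ 8.7 10.6 12.2]
ray eye A [423.17157805  84.331163    10.        ] B [444.40764208 -95.19431153  10.        ]
scene eye A [414.15660861  83.1701777   10.        ] B [429.60319974 -90.12239203  10.        ]
25 7 [609.7 235.6 151.2]
132 12 [604.4 126.4 153.3]
238 17 [596.2  18.7 162. ]
8 14 [593.2 237.8 172.8]
40 2 [626.9 236.  125.4]
120 20 [588.1 131.  172.9]
142 5 [621.3 123.1 131.9]
235 27 [582.7  21.1 171.7]
241 10 [613.7  16.8 138.3]
60 40 [626.4 276.   18.4]
270 40 [618.5 -17.7  43.2]
```

View pics/c20.png

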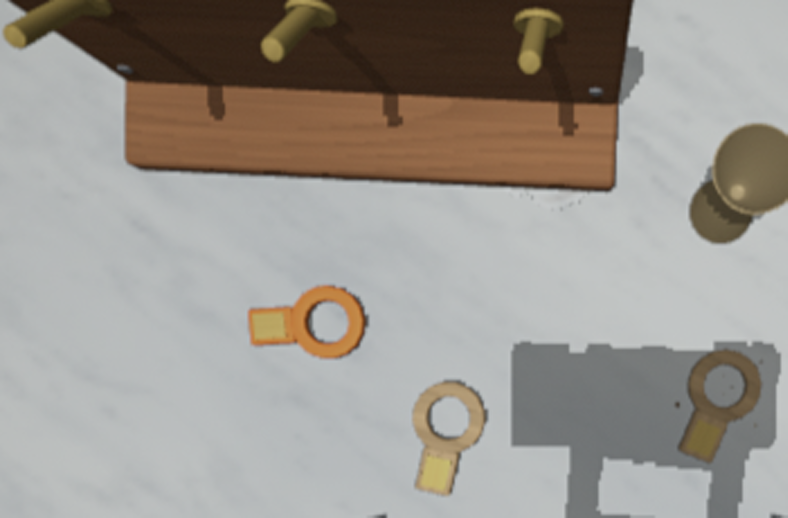

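View pics/d20.png

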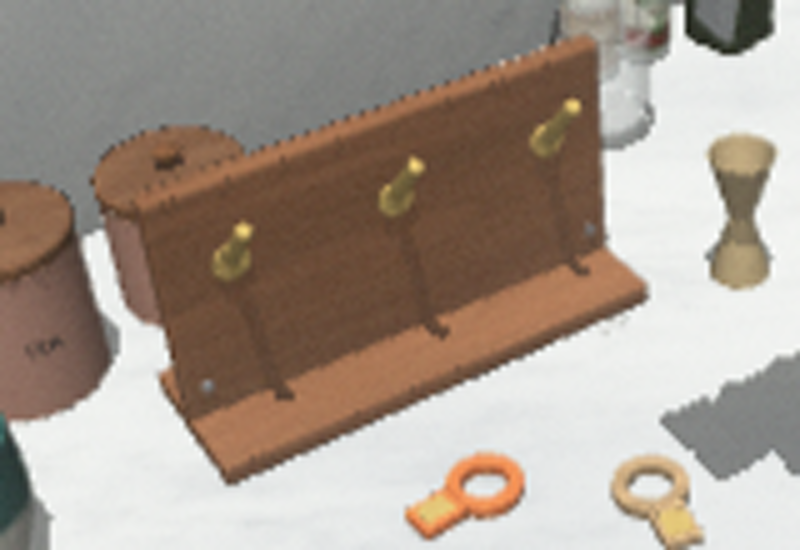

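Run:
```python
from h import *
for n in ['wrist20','scene20','side20']:
    c=np.load(n+'.npz')['c'];p=c.reshape(-1,3);p=p[np.isfinite(p).all(1)]
    p=p[(p[:,0]>540)&(p[:,0]<670)&(p[:,1]>-40)&(p[:,1]<300)]
    b=p[(p[:,2]>35)&(p[:,2]<180)&(p[:,0]>600)]
    # ransac-ish plane x = a*y+ c
    A=np.c_[b[:,1],np.ones(len(b))];w=np.ones(len(b),bool)
    for _ in range(15):
        k=np.linalg.lstsq(A[w],b[w,0],rcond=None)[0];r=b[:,0]-A@k;w=abs(r-np.median(r[w]))<4
    print(n,'board x=%.4f*y+%.1f'%tuple(k),'n',w.sum(),'yaw normal',np.degrees(np.arctan(k[0])),'z range',b[w,2].min(),b[w,2].max(),'y',b[w,1].min(),b[w,1].max())
    d=(p[:,0]-(k[0]*p[:,1]+k[1]))/np.hypot(1,k[0])
    q=p[(d<-7)&(d>-45)&(p[:,2]>115)];dq=d[(d<-7)&(d>-45)&(p[:,2]>115)]
    al=q[:,1]*np.cos(np.arctan(k[0]))+q[:,0]*np.sin(np.arctan(k[0]))
    for lo,hi in [(-20,60),(60,160),(160,280)]:
        m=(q[:,1]>lo)&(q[:,1]<hi)
        if m.sum()<8: print('few',m.sum());continue
        Q=q[m];dd=dq[m]
        zz=np.polyfit(dd,Q[:,2],1);yy=np.polyfit(dd,Q[:,1],1)
        print('  peg n',m.sum(),'mean',Q.mean(0).round(1),'root z',zz[1].round(1),'elev',np.degrees(np.arctan(-zz[0])).round(1),'root y',yy[1].round(1),'dy/dd',yy[0].round(3),'d',dd.min().round(1),dd.max().round(1))
```

```text
wrist20 board x=0.0418*y+619.3 n 8565 yaw normal 2.3911309920765396 z range 35.002229870245344 149.38492923963213 y -24.78116731196652 283.6021118570563
  peg n 216 mean [592.4  20.4 162.8] root z 135.8 elev 44.2 root y 18.4 dy/dd -0.073 d -41.5 -7.3
  peg n 291 mean [597.9 128.6 160.8] root z 132.8 elev 46.2 root y 125.3 dy/dd -0.124 d -41.5 -7.3
  peg n 428 mean [603.7 237.8 158.4] root z 130.2 elev 47.8 root y 235.0 dy/dd -0.11 d -41.1 -7.1
scene20 board x=0.0414*y+618.6 n 3305 yaw normal 2.373035203030884 z range 35.048793760408444 179.9927178961483 y -25.419061069812642 282.8079939217931
  peg n 50 mean [584.8  14.3 317.7] root z -118.9 elev 85.5 root y 35.6 dy/dd 0.621 d -45.0 -8.6
  peg n 511 mean [581.3 115.9 584.5] root z -250.1 elev 87.1 root y 115.4 dy/dd -0.012 d -45.0 -11.8
  peg n 147 mean [585.8 194.1 517.4] root z -211.1 elev 86.8 root y 285.0 dy/dd 2.232 d -45.0 -7.1
side20 board x=0.0388*y+620.8 n 1030 yaw normal 2.219873976270727 z range 35.148910436473784 179.94979615955208 y -28.896398806140382 278.15429940586966
  peg n 52 mean [597.3  16.1 152.8] root z 124.5 elev 49.5 root y 14.5 dy/dd -0.067 d -41.0 -8.3
  peg n 60 mean [599.4 123.9 203.4] root z -7.5 elev 82.9 root y 129.7 dy/dd 0.219 d -44.9 -7.5
  peg n 49 mean [606.7 236.6 151.4] root z 126.0 elev 47.6 root y 233.8 dy/dd -0.121 d -39.3 -8.0
```

Run:
```python
from h import *
plan([((395,-75,150),RT(-23.5),100)])
```

```text
[[-0.0106, 0.0182, 0.0436], [-0.01, -0.0509, 0.1032], 100], [[-0.0065, 0.0187, 0.0442], [-0.01, -0.0509, 0.1031], 100], [[-0.0023, 0.0186, 0.0447], [-0.01, -0.051, 0.1032], 100], [[0.0019, 0.0183, 0.0448], [-0.01, -0.0509, 0.1032], 100],  -> [395. -75. 150.]
4 rows
```

Emit:
carry_out([
  [[-0.0106,0.018,0.0436],[-0.01,-0.051,0.103],100],
  [[-0.0065,0.0187,0.044],[-0.01,-0.051,0.103],100],
  [[-0.0023,0.0187,0.0447],[-0.01,-0.051,0.103],100],
  [[0.002,0.018,0.045],[-0.01,-0.051,0.103],100],
  [[0,0,0],[0,0,0],100],
])

```text
t: 25.68
eef_pos: [393.9, -75.1, 148.2]
tcp_rot: [-3.074, 0.643, 0.008]
ft_force: [0.0, 0.2, 0.8]
finger_gap: 0.605
```

```bash
cat > look.py <<'E'
import sys
from h import *
n=sys.argv[1];s=bot.get_state();print(s['t'],s['eef_pos'].round(1),s['tcp_rot'].round(3),s['finger_gap'],s['ft_force'].round(1))
f=grab('wrist');cv2.imwrite(f'pics/{n}.png',f['image']);np.savez(f'{n}.npz',c=cloud(f),im=f['image'],W=f['W'],K=[f['fx'],f['fy'],f['cx'],f['cy']])
E
python3 look.py w21
```

```text
25.675 [393.9 -75.1 148.2] [-3.074  0.643  0.008] 0.6054083643842025 [0.  0.2 0.8]
```

View pics/w21.png

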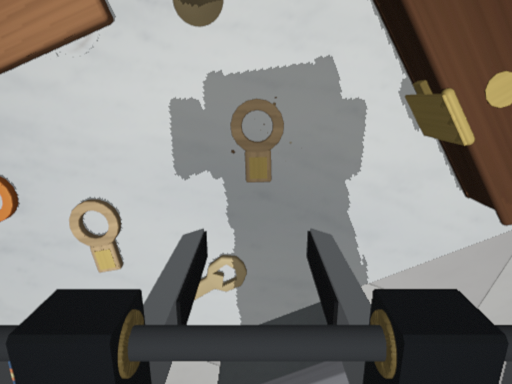

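Run:
```python
from h import *
q=tag('w21',(225,92,292,188));d=np.load('w21.npz')
print(ray(d,257,125,10), 'spoon',d['c'][272,240],d['c'][272,212],d['c'][260,226], ray(d,226,272,5))
e=q[:2];a=q[2];g=e-38*np.array([np.cos(a),np.sin(a)]);print('grip',g)
yw=np.degrees(a)
plan([((*g,80),RT(yw),110),((*g,15.5),RT(yw),110)])
```

```text
w21 2310 eye [444.9 -96.7] yaw -23.2 cost 1.14 z [ 9.3 10.8 12.1]
[445.64949482 -97.30102046  10.        ] spoon [319.64846077 -23.27944612   9.69781869] [331.01910748   2.43888247   9.79807645] [337.71570413 -16.3175928   10.50723666] [323.09964903  -8.90958696   5.        ]
grip [409.97102428 -81.66851108]
[[0.0083, 0.0002, 0.0352], [-0.0005, 0.0005, -0.0027], 110], [[0.0083, 0.0002, 0.0352], [-0.0004, 0.0006, -0.0028], 110],  -> [409.9 -81.6  80. ]
[[0.0, 0.0, 0.0322], [-0.0, -0.0, 0.0], 110], [[0.0, 0.0, 0.0323], [-0.0, -0.0, 0.0], 110],  -> [409.9 -81.6  15.5]
4 rows
```

Emit:
carry_out([
  [[0.0085,0,0.035],[0,0,-0.003],110],
  [[0.0083,0,0.035],[0,0,-0.003],110],
  [[0,0,0.032],[0,0,0],110],
  [[0,0,0.031],[0,0,0],110],
  [[0,0,0],[0,0,0],255],
  [[0,0,0],[0,0,0],255],
  [[0,0,0],[0,0,0],255],
  [[0,0,0],[0,0,0],255],
  [[0,0,0],[0,0,0],255],
])

```text
t: 26.85
eef_pos: [411.8, -81.1, 19.3]
tcp_rot: [-3.077, 0.633, -0.006]
ft_force: [-1.7, 0.1, 11.0]
finger_gap: 0.246
```

```bash
python3 look.py w22
```

```text
26.85 [411.8 -81.1  19.3] [-3.077  0.633 -0.006] 0.2463976225653262 [-1.7  0.1 11. ]
```

View pics/w22.png

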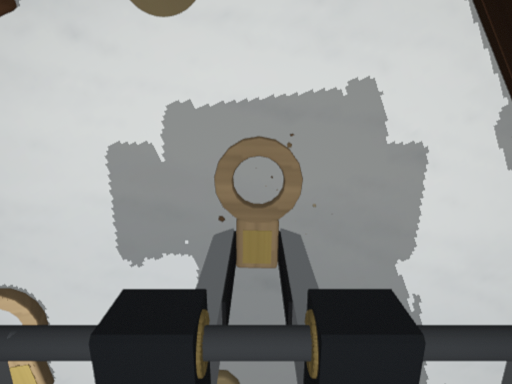

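Emit:
carry_out([
  [[0,0,-0.02],[0,0,0],255],
  [[0,0,-0.04],[0,0,0],255],
  [[0,0,0],[0,0,0],255],
])

```text
t: 27.28
eef_pos: [412.3, -81.3, 80.7]
tcp_rot: [-3.077, 0.633, -0.011]
ft_force: [-0.3, -0.4, -1.1]
finger_gap: 0.25
```

```bash
python3 look.py w23
python3 - <<'E'
from h import *
p=blob('w23',(210,130,305,215),20,120)
s=bot.get_state();r=R.from_rotvec(s['tcp_rot']);t=r.inv().apply(p-s['eef_pos'])
m=t[(t[:,0]>16)&(abs(t[:,1])<30)]
A=np.c_[m[:,:2],np.ones(len(m))];k=np.linalg.lstsq(A,m[:,2],rcond=None)[0];print('plane tool z=',k, 'x',m[:,0].min(),m[:,0].max(),'y',m[:,1].min(),m[:,1].max())
f=grab('side');cv2.imwrite('pics/s23.png',cv2.resize(f['image'][150:290,180:330],None,fx=5,fy=4,interpolation=2))
E
```

```text
27.275 [412.3 -81.3  80.7] [-3.077  0.633 -0.011] 0.2504538896353645 [-0.3 -0.4 -1.1]
w23 (210, 130, 305, 215) 3853 rect [448.9 -97. ] [47.3 41.9] 66.5 mean [448.7 -96.9] ang 66.5 z [66.1 71.9 73.3]
plane tool z= [-7.59530617e-04 -9.80508886e-04  7.78527782e+00] x 19.665024759200445 61.53462488412593 y -23.77228270151091 23.53920276289194
```

View pics/w23.png

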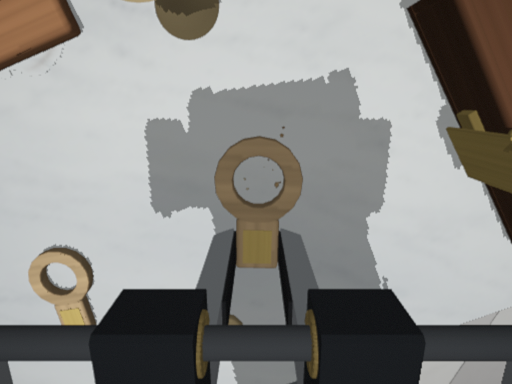

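View pics/s23.png

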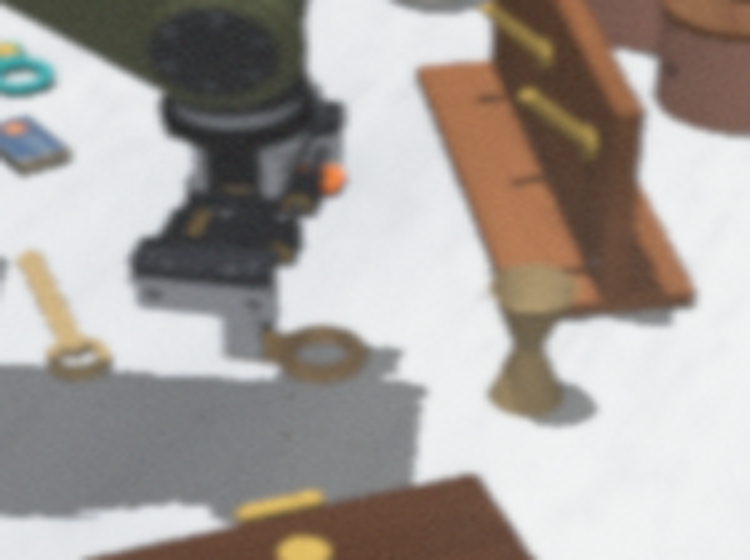

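```bash
cat >> h.py <<'E'
def hang(yroot,eye,s,dp=40,off=(0,0,0)):
    ph=np.arctan(.0414);Pr=np.array([619.2+.0414*yroot,yroot,125.])
    pz=np.array([-np.cos(ph)*.6428,np.sin(ph)*.6428,.766])
    r=RT(-np.degrees(ph),dp);return Pr+s*pz+np.array(off)-r.apply(eye),r
E
python3 - <<'E'
from h import *
for s in (85,40): print(s,hang(17.5,(37.5,0,12.8),s)[0])
p,r=hang(17.5,(37.5,0,12.8),85)
plan([((470,-40,220),RT(-10,25),255),(p,r,255)])
E
```

```text
85 [528.41054403  21.28867778 175.81083351]
40 [557.31178685  20.09216632 141.34083351]
[[0.0128, -0.0203, -0.0472], [0.0165, 0.1439, -0.0759], 255], [[0.021, -0.0198, -0.0444], [0.0166, 0.1439, -0.0759], 255], [[0.0286, -0.0187, -0.0406], [0.0165, 0.144, -0.0759], 255],  -> [470. -40. 220.]
[[0.0119, -0.0353, 0.0299], [0.0359, 0.1307, -0.0563], 255], [[0.0097, -0.0335, 0.0326], [0.0359, 0.1307, -0.0564], 255],  -> [528.4  21.3 175.8]
5 rows
```

Emit:
carry_out([
  [[0.013,-0.02,-0.047],[0.0165,0.144,-0.076],255],
  [[0.021,-0.02,-0.044],[0.0165,0.144,-0.076],255],
  [[0.0286,-0.0187,-0.04],[0.0165,0.144,-0.076],255],
  [[0.008,-0.023,0.02],[0.024,0.087,-0.037],255],
  [[0.007,-0.023,0.021],[0.024,0.087,-0.037],255],
  [[0.006,-0.022,0.0215],[0.024,0.087,-0.038],255],
  [[0,0,0],[0,0,0],255],
])

```text
t: 28.25
eef_pos: [527.3, 21.6, 172.4]
tcp_rot: [2.942, -0.06, 1.06]
ft_force: [-0.2, 0.3, 0.4]
finger_gap: 0.247
```

```bash
python3 look.py w24
python3 - <<'E'
from h import *
p,r=hang(17.5,(37.5,0,12.8),85);plan([(p,r,255)])
f=grab('side');cv2.imwrite('pics/s24.png',cv2.resize(f['image'][100:260,220:400],None,fx=4,fy=3.6,interpolation=2))
f=grab('scene');cv2.imwrite('pics/sc24.png',cv2.resize(f['image'][130:250,140:300],None,fx=4.8,fy=4.8,interpolation=2))
E
```

```text
28.25 [527.3  21.6 172.4] [ 2.942 -0.06   1.06 ] 0.24738207893988445 [-0.2  0.3  0.4]
[[0.0019, -0.0003, -0.0011], [-0.0002, 0.0056, -0.0004], 255],  -> [528.4  21.3 175.8]
1 rows
```

View pics/w24.png

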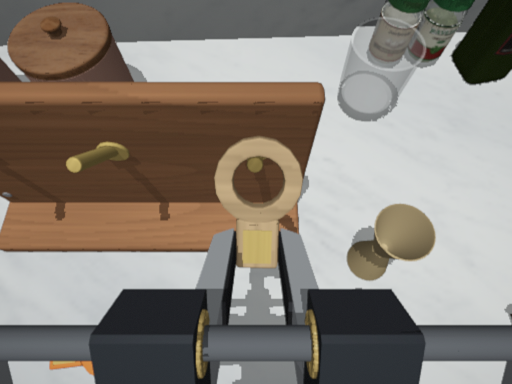

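View pics/s24.png

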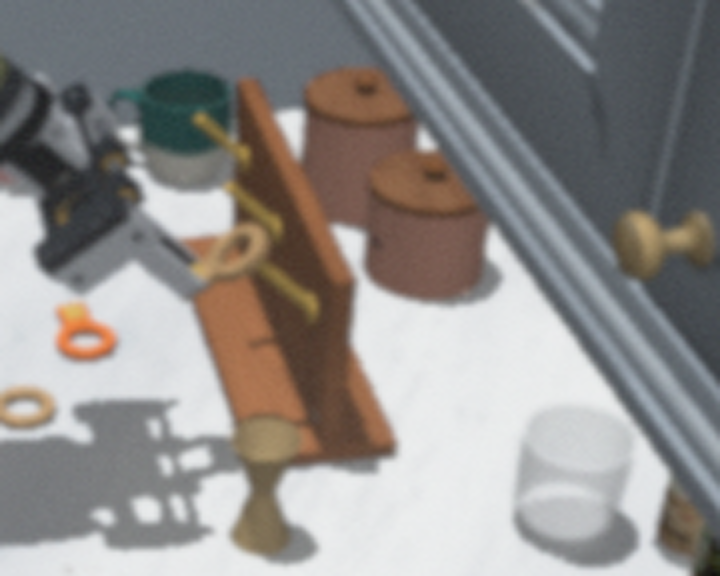

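View pics/sc24.png

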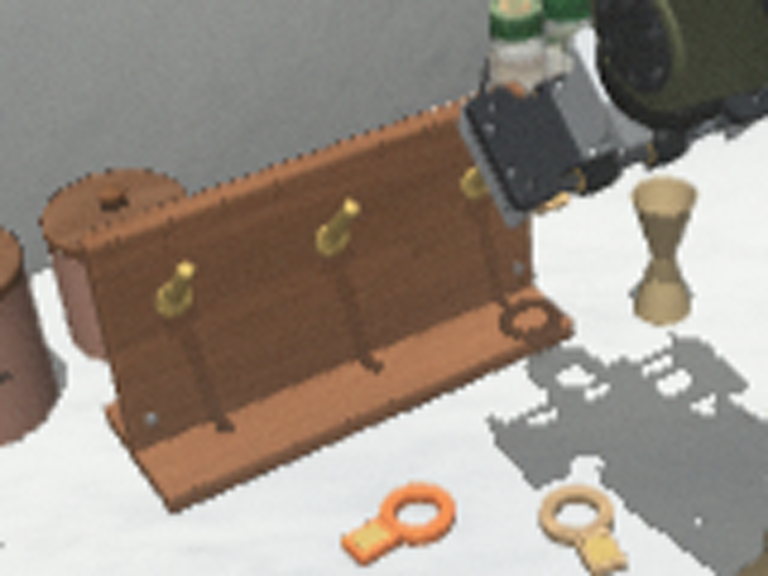

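Run:
```python
from h import *
d=np.load('w24.npz');c=d['c'];s=bot.get_state();r=R.from_rotvec(s['tcp_rot'])
sub=c[160:172,248:264].reshape(-1,3);im=d['im'][160:172,248:264].reshape(-1,3)
t=r.inv().apply(sub-s['eef_pos'])
for v in range(160,174,2): print(v,[ (r.inv().apply(c[v,u]-s['eef_pos'])).round(0).tolist() for u in (250,255,260)], d['im'][v,255])
# ring tool coords
p=c[130:215,210:305].reshape(-1,3);t=r.inv().apply(p-s['eef_pos']);m=(t[:,2]<15)&(t[:,0]>17)
print('ring x',t[m,0].min(),t[m,0].max(),'y',t[m,1].min(),t[m,1].max(),'z',np.median(t[m,2]))
# other pegs: tip center
for v,u in [(163,76),(158,90),(152,105)]: print(c[v,u].round(1))
p,rr=hang(17.5,(0,0,0),60);print('pred tip world',p,'tool',r.inv().apply(p-s['eef_pos']))
```

```text
160 [[42.0, -6.0, 38.0], [42.0, -3.0, 38.0], [42.0, 0.0, 38.0]] [ 71 122 140]
162 [[41.0, -6.0, 38.0], [41.0, -3.0, 38.0], [41.0, 0.0, 37.0]] [ 69 119 136]
164 [[40.0, -6.0, 36.0], [40.0, -3.0, 38.0], [40.0, 0.0, 38.0]] [ 66 115 131]
166 [[38.0, -6.0, 37.0], [38.0, -3.0, 38.0], [38.0, 0.0, 38.0]] [ 65 112 129]
168 [[37.0, -6.0, 39.0], [37.0, -3.0, 37.0], [37.0, 0.0, 37.0]] [ 64 111 127]
170 [[36.0, -6.0, 38.0], [36.0, -3.0, 38.0], [18.0, 1.0, 123.0]] [ 63 110 126]
172 [[15.0, -8.0, 125.0], [35.0, -3.0, 38.0], [15.0, 1.0, 125.0]] [47 79 96]
ring x 17.001921026162513 58.60284607757939 y -24.833576577066705 22.46366246746096 z 11.03295378222539
[588.3 129.4 171.5]
[597.3 126.8 161.7]
[611.8 126.1 144.9]
pred tip world [581.38950958  19.0953486  170.96      ] tool [37.92291623 -0.9930576  37.48347608]
```

```bash
cat >> h.py <<'E'
def toolcloud(name):
    f=bot.grab_frame('wrist');f['W']=np.array(f['T_tool_cam']);cv2.imwrite(f'pics/{name}.png',f['image']);return f,cloud(f)
E
python3 - <<'E'
from h import *
s=bot.get_state();print(s['eef_pos'],s['dq'].round(3))
f,t=toolcloud('w25')
s=bot.get_state();print(s['eef_pos'])
print(t[165,256],t[181,225],t[181,292],t[145,258])
m=(t[...,2]<18)&(t[...,0]>16)&(abs(t[...,1])<40)&(t[...,2]>-5)
q=t[m];A=np.c_[q[:,:2],np.ones(len(q))];print(np.linalg.lstsq(A,q[:,2],rcond=None)[0],q.min(0),q.max(0))
m=(t[...,2]>30)&(t[...,2]<46)&(abs(t[...,1])<15)&(t[...,0]<60)&(t[...,0]>20);q=t[m];print('tip',q.mean(0),np.percentile(q,[3,97],axis=0))
p,rr=hang(17.5,(0,0,0),60);r=R.from_rotvec(s['tcp_rot']);print('pred',r.inv().apply(p-s['eef_pos']))
E
```

```text
[528.26232209  20.37318391 175.43367906] [-0.005 -0.011 -0.002 -0.002 -0.01  -0.001]
[528.41387502  20.27158148 175.74204813]
[41.58385283 -1.0060753  36.97177369] [ 38.36881808 -17.46776347   9.16281493] [38.49234056 18.09534635  8.43303425] [57.50060253  0.08947489  8.82787824]
[ 5.60370682e-03 -1.91934695e-03  9.32213307e+00] [ 16.03579801 -23.55716902   6.75564501] [61.2728146  23.74334158 17.90387565]
tip [39.55945189 -3.27562923 38.48991588] [[35.10861448 -7.50961647 36.70662722]
 [43.50255569  0.83282699 43.46814536]]
pred [37.57005546 -1.09709387 37.6557656 ]
```

Emit:
carry_out([
  [[0.002,-0.003,0],[0,0,0],255],
  [[0,0,0.012],[0,0,0],255],
  [[0,0,0.012],[0,0,0],255],
  [[0,0,0.008],[0,0,0],255],
  [[0,0,0],[0,0,0],255],
  [[0,0,0],[0,0,0],255],
])

```text
t: 29.2
eef_pos: [550.5, 23.0, 151.9]
tcp_rot: [2.939, -0.062, 1.068]
ft_force: [0.2, -1.0, 0.4]
finger_gap: 0.247
```

```bash
python3 look.py w26;python3 - <<'E'
from h import *
f=grab('side');cv2.imwrite('pics/s26.png',cv2.resize(f['image'][100:260,220:400],None,fx=4,fy=3.6,interpolation=2))
E
```

```text
29.2 [550.5  23.  151.9] [ 2.939 -0.062  1.068] 0.24747679010514018 [ 0.2 -1.   0.4]
```

View pics/w26.png

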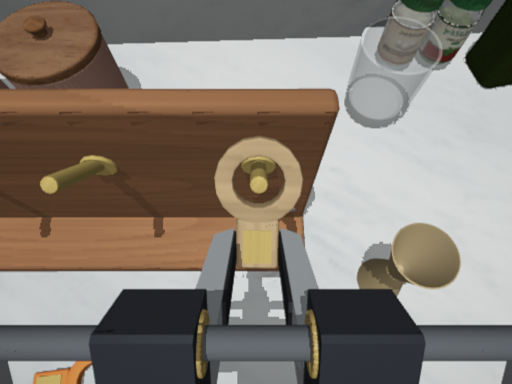

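View pics/s26.png

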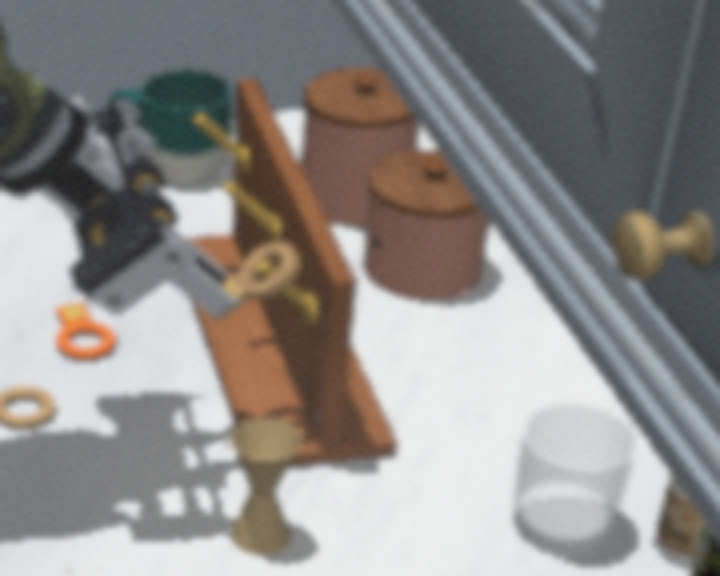

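Emit:
carry_out([
  [[0,0,0.007],[0,0,0],255],
  [[0,0,0.006],[0,0,0],255],
  [[0,0,0],[0,0,0],255],
  [[0,0,0],[0,0,0],255],
])

```text
t: 29.8
eef_pos: [558.9, 22.6, 141.8]
tcp_rot: [2.939, -0.062, 1.067]
ft_force: [-0.5, -0.4, -0.6]
finger_gap: 0.25
```

```bash
python3 look.py w27
```

```text
29.8 [558.9  22.6 141.8] [ 2.939 -0.062  1.067] 0.24973196712064574 [-0.5 -0.4 -0.6]
```

View pics/w27.png

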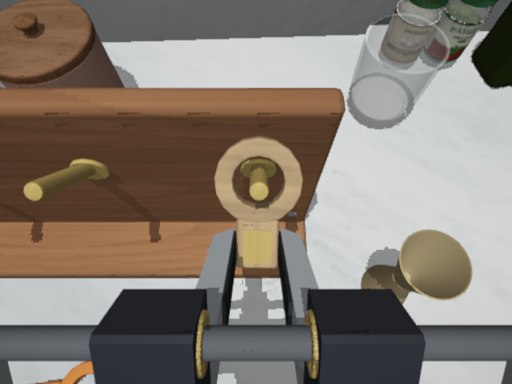

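Release.

Emit:
carry_out([
  [[0,0,0],[0,0,0],130],
  [[0,0,0],[0,0,0],130],
  [[0,0,0],[0,0,0],130],
  [[0,0,0],[0,0,0],130],
  [[0,0,0],[0,0,0],130],
])

```text
t: 30.48
eef_pos: [558.9, 22.6, 141.9]
tcp_rot: [2.939, -0.062, 1.068]
ft_force: [0.4, 0.0, 0.6]
finger_gap: 0.488
```

```bash
python3 look.py w28;python3 - <<'E'
from h import *
f=grab('side');cv2.imwrite('pics/s28.png',cv2.resize(f['image'][100:260,220:400],None,fx=4,fy=3.6,interpolation=2))
E
```

```text
30.475 [558.9  22.6 141.9] [ 2.939 -0.062  1.068] 0.4876844184341806 [0.4 0.  0.6]
```

View pics/w28.png

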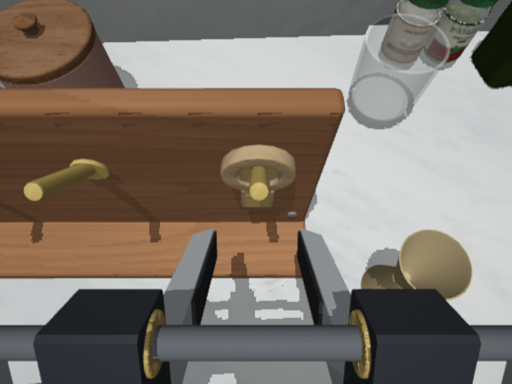

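View pics/s28.png

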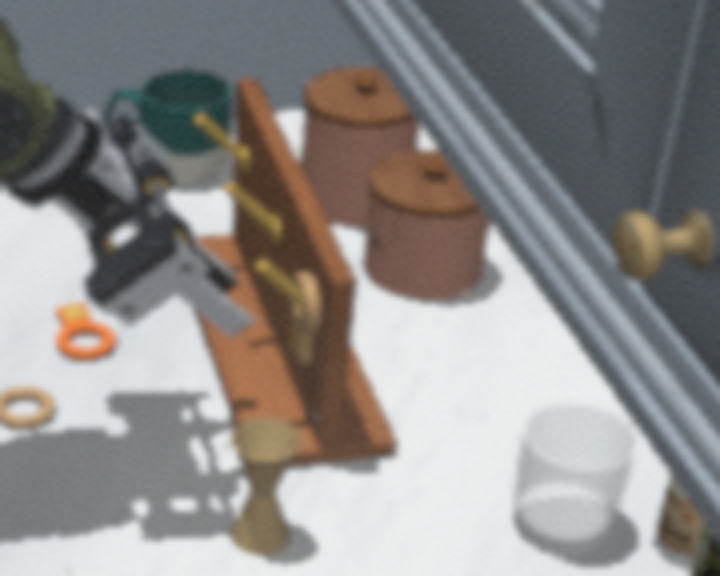

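Run:
```python
from h import *
s=bot.get_state();r=R.from_rotvec(s['tcp_rot'])
p=s['eef_pos']+r.apply([0,0,-100]);plan([(p,r,110),((375,90,160),RT(-12),110)])
```

```text
[[0.0, -0.0, -0.05], [0.0, 0.0, 0.0], 110], [[0.0, -0.0, -0.05], [0.0, 0.0, 0.0], 110],  -> [494.8  25.2 218.6]
[[-0.0263, -0.0119, -0.0067], [-0.0118, -0.139, 0.0321], 110], [[-0.0273, -0.011, -0.0031], [-0.0118, -0.1391, 0.0321], 110], [[-0.0279, -0.0101, 0.0006], [-0.0118, -0.1391, 0.0321], 110], [[-0.0278, -0.0093, 0.0044], [-0.0117, -0.139, 0.0321], 110], [[-0.0273, -0.0084, 0.0081], [-0.0118, -0.1391, 0.0322], 110],  -> [375.  90. 160.]
7 rows
```

Emit:
carry_out([
  [[0,0,-0.05],[0,0,0],110],
  [[0,0,-0.05],[0,0,0],110],
  [[-0.026,-0.012,-0.007],[-0.012,-0.139,0.032],110],
  [[-0.027,-0.011,-0.003],[-0.012,-0.139,0.032],110],
  [[-0.028,-0.01,0.0006],[-0.012,-0.139,0.032],110],
  [[-0.028,-0.009,0.0044],[-0.012,-0.139,0.032],110],
  [[-0.027,-0.0085,0.008],[-0.012,-0.139,0.032],110],
  [[0,0,0],[0,0,0],110],
  [[0,0,0],[0,0,0],110],
])

```text
t: 31.7
eef_pos: [375.9, 89.4, 160.7]
tcp_rot: [3.123, -0.327, 0.005]
ft_force: [0.2, -0.2, -0.2]
finger_gap: 0.573
```

```bash
python3 look.py w29
```

```text
31.7 [375.9  89.4 160.7] [ 3.123 -0.327  0.005] 0.5725334014793897 [ 0.2 -0.2 -0.2]
```

View pics/w29.png

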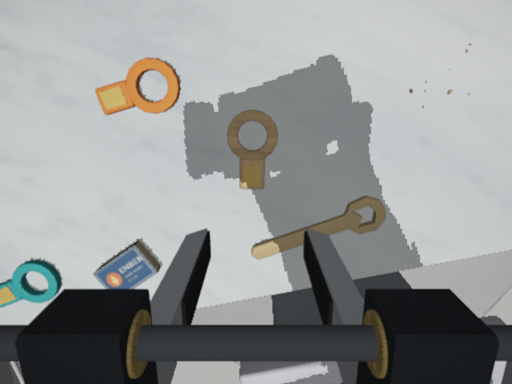

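Run:
```python
from h import *
q=tag('w29',(222,104,284,196));d=np.load('w29.npz');e=q[:2];a=q[2];yw=np.degrees(a);ux=np.array([np.cos(a),np.sin(a)]);uy=np.array([-ux[1],ux[0]])
print('ray eye',ray(d,252,134,10))
for u,v in [(265,250),(300,236),(340,222),(255,250)]:
    P=ray(d,u,v,8);print('spoon',P.round(1),'in tag frame',((P[:2]-e)@ux).round(1),((P[:2]-e)@uy).round(1))
g=e-38*ux;print(g,yw)
plan([((*g,80),RT(yw),130),((*g,16.5),RT(yw),130)])
```

```text
w29 2100 eye [422.9  85. ] yaw -12.6 cost 1.16 z [ 9.1 10.8 12.1]
ray eye [424.42779706  84.2352262   10.        ]
spoon [306.2  96.3   8. ] in tag frame -116.3 -14.5
spoon [313.9  58.4   8. ] in tag frame -100.5 -49.8
spoon [320.5  16.5   8. ] in tag frame -85.0 -89.3
spoon [308.3 106.3   8. ] in tag frame -116.4 -4.2
[385.79803128  93.30651975] -12.602768255079743
[[0.0043, -0.003, 0.0404], [0.0004, -0.0017, 0.0055], 130], [[0.0044, -0.003, 0.0404], [0.0004, -0.0017, 0.0056], 130],  -> [385.8  93.3  80. ]
[[0.0, 0.0, 0.0318], [-0.0, -0.0, -0.0], 130], [[0.0, 0.0, 0.0317], [-0.0, -0.0, -0.0], 130],  -> [385.8  93.3  16.5]
4 rows
```

Emit:
carry_out([
  [[0.0045,-0.003,0.04],[0,-0.002,0.005],130],
  [[0.0045,-0.003,0.04],[0,-0.002,0.006],130],
  [[0,0,0.031],[0,0,0],130],
  [[0,0,0.031],[0,0,0],130],
  [[0,0,0],[0,0,0],130],
  [[0,0,0],[0,0,0],130],
])

```text
t: 32.5
eef_pos: [385.9, 93.6, 19.7]
tcp_rot: [3.122, -0.345, -0.003]
ft_force: [0.3, -0.0, 0.1]
finger_gap: 0.489
```

```bash
python3 look.py w30
```

```text
32.5 [385.9  93.6  19.7] [ 3.122e+00 -3.450e-01 -3.000e-03] 0.488640017162211 [ 0.3 -0.   0.1]
```

View pics/w30.png

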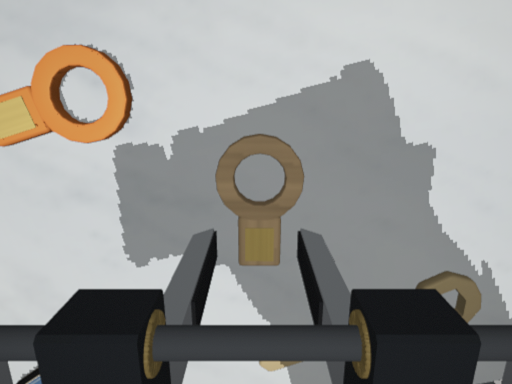

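Emit:
carry_out([
  [[0,0,0.003],[0,0,0],200],
  [[0,0,0],[0,0,0],255],
  [[0,0,0],[0,0,0],255],
  [[0,0,0],[0,0,0],255],
  [[0,0,0],[0,0,0],255],
  [[0,0,-0.02],[0,0,0],255],
  [[0,0,-0.04],[0,0,0],255],
  [[0,0,-0.05],[0,0,0],255],
  [[0,0,0],[0,0,0],255],
  [[0,0,0],[0,0,0],255],
])

```text
t: 33.8
eef_pos: [385.1, 93.6, 124.8]
tcp_rot: [3.122, -0.345, -0.007]
ft_force: [-0.5, -0.1, -0.9]
finger_gap: 0.253
```

Run:
```python
from h import *
s=bot.get_state();print(s['t'],s['eef_pos'],s['finger_gap'],s['ft_force'])
f,t=toolcloud('w31')
m=(t[...,2]<20)&(t[...,0]>16)&(abs(t[...,1])<40)&(t[...,2]>-5)
q=t[m];A=np.c_[q[:,:2],np.ones(len(q))];print(np.linalg.lstsq(A,q[:,2],rcond=None)[0],q.min(0),q.max(0))
p,r=hang(127,(37.5,0,13),85);plan([((470,80,220),RT(-6,25),255),(p,r,255,30)])
```

```text
33.8 [385.09327854  93.57558567 124.75384718] 0.25349444904748536 [-0.50480699 -0.13589395 -0.91598123]
[-2.55868568e-03  1.32078744e-03  5.37324389e+00] [ 16.00543453 -24.199053     2.78780979] [62.87123206 23.55590898 13.98981129]
[[0.0285, -0.0017, -0.032], [0.0089, 0.1471, -0.0378], 255], [[0.0329, -0.0008, -0.0275], [0.0089, 0.1471, -0.0378], 255], [[0.0367, 0.0002, -0.0224], [0.0089, 0.1471, -0.0378], 255],  -> [470.  80. 220.]
[[0.0083, -0.0143, 0.016], [0.0085, 0.0654, -0.0134], 255], [[0.0074, -0.014, 0.0167], [0.0085, 0.0654, -0.0134], 255], [[0.0065, -0.0138, 0.0172], [0.0086, 0.0654, -0.0134], 255], [[0.0055, -0.0135, 0.0177], [0.0085, 0.0655, -0.0133], 255],  -> [532.8 130.8 176. ]
7 rows
```

View pics/w31.png

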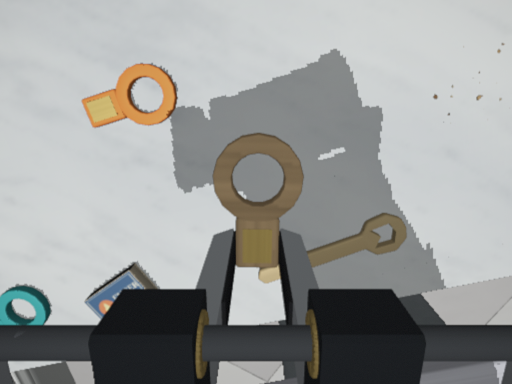

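Emit:
carry_out([
  [[0.0285,-0.0017,-0.032],[0.009,0.147,-0.038],255],
  [[0.033,-0.001,-0.0275],[0.009,0.147,-0.038],255],
  [[0.0367,0,-0.0225],[0.009,0.147,-0.038],255],
  [[0.008,-0.0143,0.016],[0.0085,0.0655,-0.0134],255],
  [[0.0074,-0.014,0.0165],[0.0085,0.0655,-0.0134],255],
  [[0.0065,-0.014,0.017],[0.0085,0.0655,-0.0134],255],
  [[0.0055,-0.0135,0.0175],[0.0085,0.0655,-0.0134],255],
  [[0,0,0],[0,0,0],255],
  [[0,0,0],[0,0,0],255],
  [[0,0,0],[0,0,0],255],
])

```text
t: 35.1
eef_pos: [532.8, 131.1, 178.3]
tcp_rot: [2.938, -0.061, 1.072]
ft_force: [-0.4, 0.1, -0.5]
finger_gap: 0.248
```

```bash
cat > tip.py <<'E'
from h import *
import sys
s=bot.get_state();print(s['t'],s['eef_pos'],s['tcp_rot'],s['finger_gap'])
f,t=toolcloud(sys.argv[1])
m=(t[...,2]<20)&(t[...,0]>16)&(abs(t[...,1])<40)&(t[...,2]>-5)
q=t[m];A=np.c_[q[:,:2],np.ones(len(q))];print('tag',np.linalg.lstsq(A,q[:,2],rcond=None)[0],q.min(0),q.max(0))
m=(t[...,2]>22)&(t[...,2]<50)&(abs(t[...,1])<15)&(t[...,0]<60)&(t[...,0]>20);q=t[m];print('tip',len(q),q.mean(0),np.percentile(q,[3,97],axis=0))
p,r=hang(127,(0,0,0),60);r=R.from_rotvec(s['tcp_rot']);print('pred',r.inv().apply(p-s['eef_pos']))
p,rr=hang(127,(0,0,0),60);print('rot err',(r.inv()*rr).as_rotvec())
E
python3 tip.py w32
```

```text
35.1 [532.79575614 131.14264542 178.33827397] [ 2.93773552 -0.06118513  1.07222181] 0.2481177827560599
tag [-3.63945137e-03  4.88728642e-04  5.65828176e+00] [ 16.02851038 -24.08682801   2.76676992] [63.54420999 23.69898272 13.58767352]
tip 218 [37.61181601 -2.4272211  41.08112198] [[32.76550214 -6.62157622 39.0975628 ]
 [41.45319319  1.8093716  47.70467088]]
pred [35.93024187  0.347544   39.90373902]
rot err [-0.00036565 -0.00177579 -0.00040523]
```

View pics/w32.png

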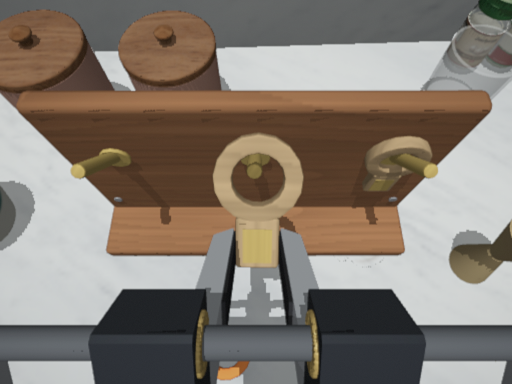

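Emit:
carry_out([
  [[-0.0015,-0.0025,0],[0,0,0],255],
  [[0,0,0.012],[0,0,0],255],
  [[0,0,0.012],[0,0,0],255],
  [[0,0,0.012],[0,0,0],255],
  [[0,0,0],[0,0,0],255],
  [[0,0,0],[0,0,0],255],
])

```text
t: 35.9
eef_pos: [554.9, 133.1, 149.2]
tcp_rot: [2.938, -0.06, 1.072]
ft_force: [0.6, -1.1, -0.1]
finger_gap: 0.254
```

```bash
python3 look.py w33
```

```text
35.9 [554.9 133.1 149.2] [ 2.938 -0.06   1.072] 0.2536274139729179 [ 0.6 -1.1 -0.1]
```

View pics/w33.png

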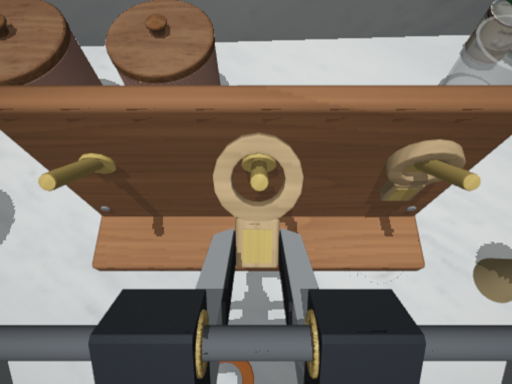

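The peg tip (259,183) is inside the hole; go on and release.

Emit:
carry_out([
  [[0,0,0.007],[0,0,0],255],
  [[0,0,0.006],[0,0,0],255],
  [[0,0,0],[0,0,0],255],
  [[0,0,0],[0,0,0],130],
  [[0,0,0],[0,0,0],130],
  [[0,0,0],[0,0,0],130],
  [[0,0,0],[0,0,0],130],
  [[0,0,0],[0,0,0],130],
])

```text
t: 36.95
eef_pos: [563.3, 132.8, 139.4]
tcp_rot: [2.938, -0.06, 1.072]
ft_force: [0.7, 0.1, 0.2]
finger_gap: 0.491
```

```bash
python3 look.py w34
```

```text
36.95 [563.3 132.8 139.4] [ 2.938 -0.06   1.072] 0.49149048146624347 [0.7 0.1 0.2]
```

View pics/w34.png

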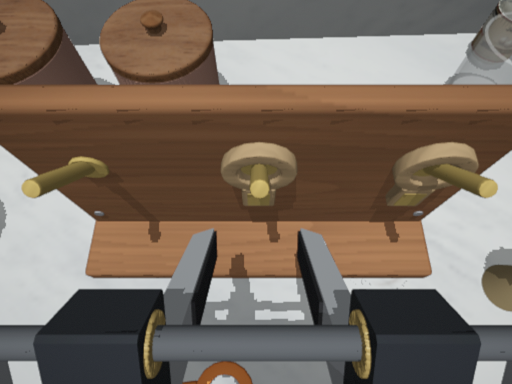

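Emit:
carry_out([
  [[0,0,-0.05],[0,0,0],130],
  [[0,0,-0.055],[0,0,0],130],
  [[-0.03,0.02,-0.05],[0,-0.14,0],130],
  [[-0.04,0.04,-0.04],[0,-0.14,0],130],
  [[-0.03,0.04,-0.02],[0,-0.14,0],130],
  [[-0.03,0.04,0],[0,-0.14,0],130],
  [[0,0.05,0],[0,0,0],130],
  [[0,0.05,0],[0,0,0],130],
  [[0,0,0],[0,0,0],130],
  [[0,0,0],[0,0,0],130],
])

```text
t: 38.25
eef_pos: [316.9, -93.2, 247.6]
tcp_rot: [3.131, -0.065, 0.219]
ft_force: [-0.4, 0.5, -0.6]
finger_gap: 0.492
```

```bash
python3 look.py w35
python3 - <<'E'
from h import *
for n in ['scene','side']:
    f=grab(n);cv2.imwrite(f'pics/{n}35.png',f['image']);c=cloud(f)
    if n=='side':
        print([c[v,240].round(0).tolist() for v in range(283,292,2)])
E
```

```text
38.25 [316.9 -93.2 247.6] [ 3.131 -0.065  0.219] 0.4917913884667226 [-0.4  0.5 -0.6]
[[407.0, -251.0, 70.0], [405.0, -257.0, 70.0], [405.0, -261.0, 68.0], [403.0, -268.0, 70.0], [402.0, -274.0, 70.0]]
```

View pics/w35.png

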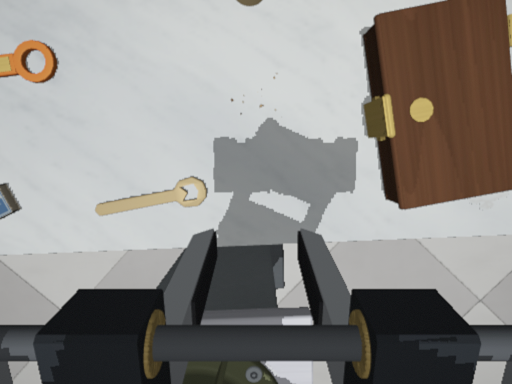

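View pics/side35.png

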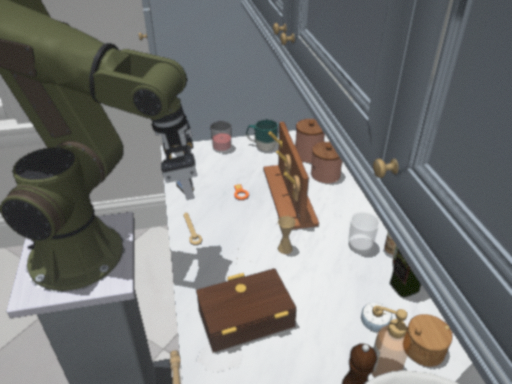

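View pics/scene35.png

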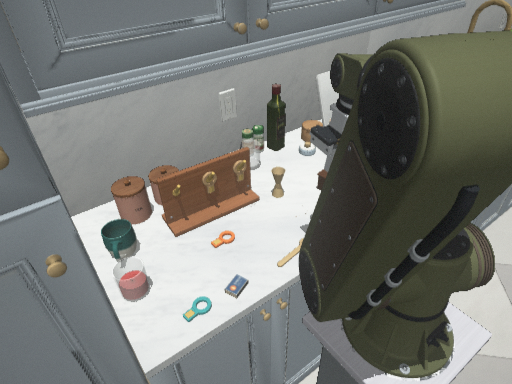

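```bash
python3 -c "
from plant import bot
print(bot.job_done())"
```

```text
the job is handed in; nothing more can be done
None
```

The job is handed in at about 38 s of the 210 s allowed. `job_done()` gave no verdict, so what follows rests on my own checks.

**What I did, in order:**
- I laid the two stoppers that were there in the case: one grey flat-headed, one tan knob-headed.
- I swung the lid over with closed fingers and pressed its brass disc down, reaching about 30 N at the bottom.
- I hung the two plain wooden tags on the right-hand and middle pegs. The orange and turquoise look-alikes, the wooden spoon and the other things were not touched.

**Last checks:**
- **Lid:** the disc read 70 to 72 mm above the worktop, against 71 mm for shut. Before pressing it stood at 81 mm. I inferred the catch from this height, as it gives no reading of its own.
- **Tags:** both hang flat against the board at the foot of their pegs. The arm was clear of everything.
- **Missing items:** I saw no third tag or stopper in any camera view.

**What went wrong or disagreed:**
- The tan stopper swung knob-down in the grip, so I tilted the tool before letting go. The next picture showed it lying flat in the case.
- While I gripped the first tag, the tool stood about 4 mm higher than commanded and read 11 N upward. I did not find the cause; the tag was held level afterwards.
- For the tag positions, the wrist views agreed within about 2 mm, but my hand-picked points in the scene camera were 9 to 16 mm off, so I used the wrist views.
- The peg tips were up to 3.5 mm from the fitted positions, which I corrected at the pegs.

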